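# Spring-lid jar box: click, catch, complete the row

### The job

The box of sample jars has a spring lid with a push-to-open catch: press gently on the white dot at the lid's front edge until the catch clicks, stay on the lid while it springs up so that it never flies open, and leave it fully open. Then take the jar that leans in the tilted metal holder and set it down upright on the blue dot, the empty place in the row of jars inside the box, letting go only when it stands. Do not shift the jars of the row or the other things on the bench.

Things in the scene. Friction and masses are not known exactly. Their poses are not given: they have to be found in the camera images.
- lid (a joint): opening angle of the box's blue lid (rad): about 0 shut and latched, slightly negative while pressed, 1.75 fully open (upright, leaning 10 degrees back). A spring drives it open with 3 to 4 N at the dot, less later, and a damper slows it. Unheld after the click it flies up at over 4 rad/s (3.5 is too fast); past about 1.3 rad it may be left: it then comes fully open by itself, slowly enough
- lid_press (a point): white dot, 28 mm, on the lid's top face near its front edge (37 mm before the edge): press here. It moves with the lid; z axis: outward normal, x axis: towards the hinge. The catch lets go 2 to 12 mm down, a depth that differs each time; 1 to 2 mm farther is a rubber buffer (about 10 N/mm). 10 N, pressed slowly, always clicks it; over 22 N harms it. Lid plate 164 x 222 x 5 mm, with 18 mm deep rims below
- lid_hinge (a point): middle of the lid's hinge line, on the box's far (+x) side, running along its y axis; with the lid shut the dot lies 125 mm from it towards -x and 5 mm above it
- box: white box fixed to the bench, 151 x 206 mm; origin on the bench under the middle of the row of jars; -x is its front. Inner space x -60 to +60, y -99 to +99 mm, inner floor 6 mm up. Side and far walls 80 mm high, front wall 25 mm thick and 66 mm high; shut lid's top 89 mm up. The row runs along y through the origin, four places 46 mm apart (y -69, -23, 23, 69)
- spot_center (a point): blue dot of 30 mm lying flat on the box's inner floor: the empty place in the row; the point is its centre at the floor's height. Hidden under the lid while that is shut
- jar_center (a point): the jar to be moved: white, orange band, blue cap, 38 mm in diameter (cap 35 mm), 66 mm tall (50 mm below the cap), 0.08 to 0.17 kg; the point is on its axis half-way up, 33 mm above its foot; z axis from foot to cap. At the start it leans 35 degrees from upright in the holder, cap towards the robot
- holder: aluminium holder on a dark 100 x 80 mm base, fixed to the bench; origin under its middle. The jar's cap leans towards its -x side. The jar stands on a tilted foot plate and rests on a 40 mm wide back plate that runs 45 mm up its under side; low cheeks beside it reach 14 mm above its foot. The jar comes out along its own axis
- row_a_center (a point): a jar like the one to be moved, standing in the row in the box (blue cap); the point is half-way up, 33 mm above its foot. To be left alone
- row_b_center (a point): a jar like the one to be moved, standing in the row in the box (blue cap); the point is half-way up, 33 mm above its foot. To be left alone
- row_c_center (a point): a jar like the one to be moved, standing in the row in the box (red cap); the point is half-way up, 33 mm above its foot. To be left alone
- beaker: glass beaker, 68 mm wide, 90 mm tall, standing loose; origin at its foot. To be left alone
- flask: conical flask, foot 76 mm wide, 118 mm tall, standing loose; origin at its foot. To be left alone
- amber: amber bottle with black cap, 60 mm wide, 120 mm tall, standing loose; origin at its foot. To be left alone
- tub: white tub with green cap, 64 mm wide, 100 mm tall, standing loose; origin at its foot. To be left alone
Things that resemble listed ones, but are neither listed nor needed, are in the scene too. What is shaped like the part that bears jar_center but green is not meant.

How it is judged (in metres and radians):
On the way, in this order (a step that is already met when the one before it is completed fails the run):
1. the lid has been clicked and is coming up with the robot still on it (0.15 to 1 rad open, touched) (value of joint lid between 0.15 and 1 rad and contact force between any of the fingers, the arm and lid above 0.05 N), for 0.02 s.
2. the lid is fully open (beyond 1.6 rad) (value of joint lid above 1.6 rad), for 0.2 s.
3. the jar stands upright on the blue dot (horizontal distance between jar_center and spot_center below 0.009 m and z of jar_center in the frame of spot_center below 0.037 m and angle between jar_center's own z axis and vertical below 0.1 rad), for 0.2 s.
At the end, for the whole second after the job is handed in: The lid is open beyond 1.6 rad; the jar stands at rest on the box's floor, upright within 0.1 rad, its axis within 9 mm of the blue dot's centre; the three other jars stand upright within 10 mm of where they were (all of step 3 and value of joint lid above 1.6 rad and z of jar_center in the frame of spot_center above 0.029 m and linear speed of jar below 0.02 m/s and distance of each of row_a_center, row_b_center, row_c_center from where it was at the start of the episode below 0.01 m and angle between each of row_a_center, row_b_center, row_c_center's own z axis and vertical below 0.1 rad); the robot touches nothing.
It fails at once if the lid flies (faster than 3.5 rad/s) (velocity of joint lid above 3.5 rad/s or velocity of joint lid below -3.5 rad/s).
It fails at once if the lid is pressed with more than 22 N (contact force between any of the fingers, the arm and lid above 22 N).
It fails at once if the jar is let go over its place, more than 14 mm above the floor (horizontal distance between jar_center and spot_center below 0.04 m and z of jar_center in the frame of spot_center above 0.047 m and contact force between the fingers and jar below 0.02 N).
It fails at once if a jar of the row is shifted more than 10 mm or tipped (distance of any of row_a_center, row_b_center, row_c_center from where it was at the start of the episode above 0.01 m or angle between any of row_a_center, row_b_center, row_c_center's own z axis and vertical above 0.2 rad).
It fails at once if another thing on the bench is shifted more than 20 mm or knocked over (distance of any of beaker, flask, amber, tub from where it was at the start of the episode above 0.02 m or angle between any of beaker, flask, amber, tub's own z axis and vertical above 0.3 rad).
It also fails if it takes over 58 s, if anything falls off the work surface, if the arm or the gripper's body presses on something with over 40 N, if the wrist force passes 120 N, or if a joint passes its speed limit or range.

### The arm

A 6-joint arm with a two-finger parallel gripper is mounted at the origin on the work surface. World frame = base frame: x ahead of the robot, y to its left, z up, the work surface at z = 0. Lengths are in mm, angles in rad, forces in N, time in s.
With the tool pointing down it reaches from about 300 to 775 mm from the base axis. Payload 14.6 kg.
Tool frame: the origin (TCP) lies at the very end of the fingers, on their centre line; the grasp point (between the pads) lies 19 mm behind it; z points along the fingers, y is the direction in which the jaws open and shut (so a half turn about z gives the same grasp; the last joint's range is limited). The gripper opens to 94 mm and grips with 3 to 60 N. Pads are 16 mm wide; open, the fingers measure 119 mm over their backs; the gripper's body (75 mm by 177 mm) begins 78 mm behind the grasp point.
Start: joints at [1.183, 0.3, 1.521, -0, 1.321, -0.067], TCP at [173.426, 521.932, 205.446] pointing down, gripper open.
Joint ranges: [-3.03, 3.03], [-0.79, 2.21], [0.23, 2.52], [-1.04, 4.18], [0, 3.07], [-2.55, 2.55]. Speed limits (rad/s): [2.22, 2.22, 2.57, 3.14, 3.14, 3.14].

### API

Orientations are given as [roll, pitch, yaw] about the fixed x, y, z axes, in that order (R = Rz(yaw) Ry(pitch) Rx(roll)).
In Python, from cell import manip gives the robot as it stands.
- The arm moves only by the shell command python3 -m pendant 'ROWS' [FORCE]. ROWS is JSON, a list of rows, each an object with "claw": the finger opening in m, from 0 to 0.094; "delta_pos": the shift along the tool's x, y, z in m, a list of three; "rotation": the turn, a rotation vector about the tool's x, y, z in rad, a list of three. A call has 1 to 10 rows; each row is the pose to reach, as a shift and turn from the pose measured when the call began, along the tool's axes at that moment; what a row does not reach only later rows make up. A row lasts 1/8 s, in which the tool goes at most 62.5 mm and 10.7 degrees, less where a joint would pass 70% of its speed; a pose out of reach is approached as far as the arm can. A call with a gripper value outside its range is refused whole. The fingers move at their own pace and stop on an object; FORCE is the grip in N (left out, the last holds). Time passes only in rows, so rows that repeat a pose let the fingers close. It gives the time, the measured TCP pose, the force and the opening at its end, in the units of the state.
- manip.read_state(): the state, without advancing time (a new reading comes with each control period).
- manip.camera(name): name is "scene" or "top"; returns the picture (420x560x3 uint8, red, green, blue); there is no depth.
- manip.camera_model(name): a dict with "fx", "fy", "cx", "cy" (pixels), "cam_to_world" (4x4, takes a point from camera to world coordinates). Camera axes: x right, y up, looking along -z (the intrinsics and any distortion apply to the point x, -y, -z); pixel columns grow to the right and rows downward; lengths in mm; the calibration is good to about 2 mm. A picture is of the moment at which its call begins. camera_model takes no time and is no camera call.
- manip.sign_off(): hands the job in, once; it reports no verdict.
The state is a dict: "clock": time; "joints": joint angles; "qd": joint speeds; "effort": joint torques, N m; "eef_pos": TCP position; "eef_rot": TCP orientation; "wrist_force": force on the tool from outside, world axes, zero at the start; "moment": the same for the moment, N m; "finger_gap": finger opening in mm.
Only numpy, scipy, OpenCV 4.12 (cv2) and the standard library are available. Lean on these libraries where they do the work, as an engineer would, in place of code of your own. Each camera call takes 0.05 s, during which the arm holds its last target.

## Working session

There is one attempt and no reset: what is moved stays moved. The work goes in short steps, Python scripts to look and compute and a shell command to move; the robot and the scene stay as the last step left them, time stands still between calls to the robot, and variables do not carry over. Pictures are saved under pics/ and viewed, and the job is handed in when it is done.

```bash
ls; mkdir -p pics; python3 - <<'E'
from cell import manip
import cv2,json
print(manip.read_state())
for n in ("scene","top"):
    im=manip.camera(n); cv2.imwrite(f"pics/{n}0.png",im[:,:,::-1]); print(n,manip.camera_model(n))
E
```

```text
pics
{'clock': 0.0, 'joints': array([ 1.18339626e+00,  3.00481476e-01,  1.52157997e+00,  4.73006507e-06,
        1.32067770e+00, -6.65807076e-02]), 'qd': array([-1.34524412e-03,  1.19561595e-03,  1.10358230e-04,  7.69876314e-05,
        3.56252965e-04, -1.13916176e-03]), 'effort': array([ 8.45510949e-04, -5.31803906e+01, -3.52753866e+01,  7.08937598e-02,
        2.42470315e-02, -5.97136454e-05]), 'eef_pos': array([173.33363601, 521.70208692, 204.88110126]), 'eef_rot': array([-3.14044900e+00, -8.08496303e-05,  2.82077207e+00]), 'wrist_force': array([ 0.46579582, -0.0791155 ,  0.27651254]), 'moment': array([ 0.00208383,  0.01444314, -0.06322555]), 'finger_gap': 93.90717532546529}
scene {'fx': 399.92987002822014, 'fy': 399.92987002822014, 'cx': 280.6798168848615, 'cy': 209.71448575356533, 'cam_to_world': array([[-7.62977190e-01, -5.17184196e-01,  3.87796744e-01,
         9.27323672e+02],
       [ 6.46397074e-01, -6.04790050e-01,  4.65187938e-01,
         4.25904847e+02],
       [-6.05223800e-03,  6.05598466e-01,  7.95747364e-01,
         7.96840521e+02],
       [ 0.00000000e+00,  0.00000000e+00,  0.00000000e+00,
         1.00000000e+00]])}
top {'fx': 520.0165606938879, 'fy': 520.0165606938879, 'cx': 276.56313466587187, 'cy': 208.0566785808566, 'cam_to_world': array([[-2.69521031e-02,  9.95987585e-01, -8.53364831e-02,
         4.77866096e+02],
       [-9.99244264e-01, -2.44512740e-02,  3.02164912e-02,
         5.69147655e+00],
       [ 2.80086644e-02,  8.60863892e-02,  9.95893894e-01,
         1.27081271e+03],
       [ 0.00000000e+00,  0.00000000e+00,  0.00000000e+00,
         1.00000000e+00]])}
```

View pics/scene0.png

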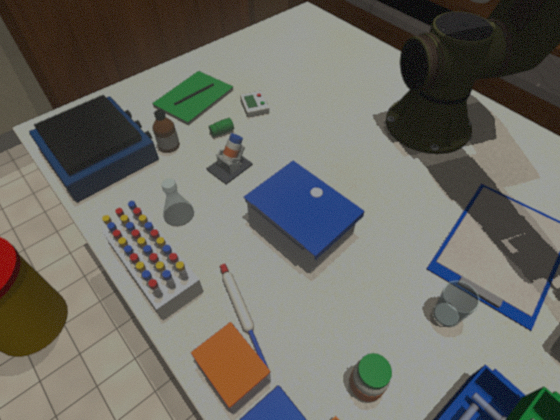

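View pics/top0.png

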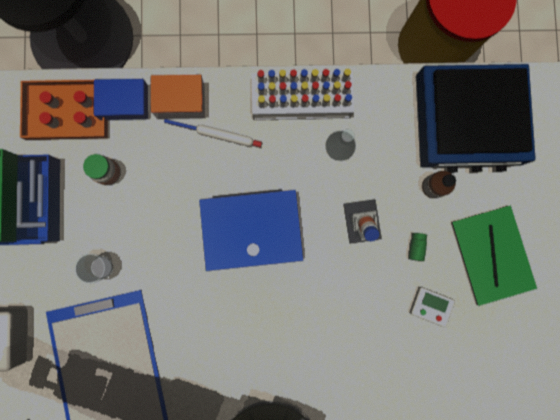

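The top view shows the shut blue lid around (252,230), its white dot at (253,250), and the holder with the jar at (365,228). I'll zoom in and compute positions.

```bash
cat > h.py <<'E'
import numpy as np,cv2
from cell import manip
def ray(n,u,v):
    m=manip.camera_model(n);T=np.array(m['cam_to_world'])
    d=T[:3,:3]@np.array([(u-m['cx'])/m['fx'],-(v-m['cy'])/m['fy'],-1.]);return T[:3,3],d
def atz(n,u,v,z):
    o,d=ray(n,u,v);return o+d*(z-o[2])/d[2]
def proj(n,p):
    m=manip.camera_model(n);T=np.array(m['cam_to_world']);c=T[:3,:3].T@(np.array(p,float)-T[:3,3])
    return m['cx']+m['fx']*c[0]/-c[2], m['cy']-m['fy']*c[1]/-c[2]
def tri(obs):
    A=np.zeros((3,3));b=np.zeros(3);rs=[ray(*o) for o in obs]
    for o,d in rs:
        d=d/np.linalg.norm(d);P=np.eye(3)-np.outer(d,d);A+=P;b+=P@o
    x=np.linalg.solve(A,b)
    return x,[np.linalg.norm(np.cross(x-o,d/np.linalg.norm(d))) for o,d in rs]
def crop(f,x0,y0,w,h,s,out):
    im=cv2.imread(f)[y0:y0+h,x0:x0+w];cv2.imwrite(out,cv2.resize(im,None,fx=s,fy=s,interpolation=cv2.INTER_CUBIC))
E
python3 - <<'E'
from h import *
crop('pics/top0.png',190,180,200,100,4,'pics/c1.png')
crop('pics/scene0.png',200,120,180,150,4,'pics/c2.png')
im=cv2.imread('pics/top0.png').astype(int)
m=(im.min(2)>150);m2=np.zeros_like(m);m2[238:262,240:266]=m[238:262,240:266];ys,xs=np.nonzero(m2);print(xs.mean(),ys.mean(),len(xs))
print(atz('top',xs.mean(),ys.mean(),89))
b=((im[:,:,0]>110)&(im[:,:,2]<70)).astype(np.uint8);bb=np.zeros_like(b);bb[180:280,190:310]=b[180:280,190:310]
c=max(cv2.findContours(bb,0,2)[0],key=cv2.contourArea);r=cv2.minAreaRect(c);print(r)
for p in cv2.boxPoints(r):print(p,atz('top',*p,89))
im=cv2.imread('pics/scene0.png').astype(int);m=(im.min(2)>150);m2=np.zeros_like(m);m2[182:204,305:328]=m[182:204,305:328];ys,xs=np.nonzero(m2);print(xs.mean(),ys.mean(),len(xs),atz('scene',xs.mean(),ys.mean(),89))
E
```

```text
252.60493827160494 249.35802469135803 81
[486.66330454  26.59954817  89.        ]
((250.7722625732422, 229.7227783203125), (70.84664916992188, 96.9166259765625), 84.2894058227539)
[199.0297  199.29703] [603.46798831 145.76059143  89.        ]
[295.46533 189.65347] [620.38059138 -74.6231312   89.        ]
[302.51483 260.14853] [459.27496689 -85.77311314  89.        ]
[206.0792  269.79208] [443.6347097  132.22176374  89.        ]
316.06976744186045 191.8372093023256 43 [487.06374385  25.5903624   89.        ]
```

View pics/c1.png

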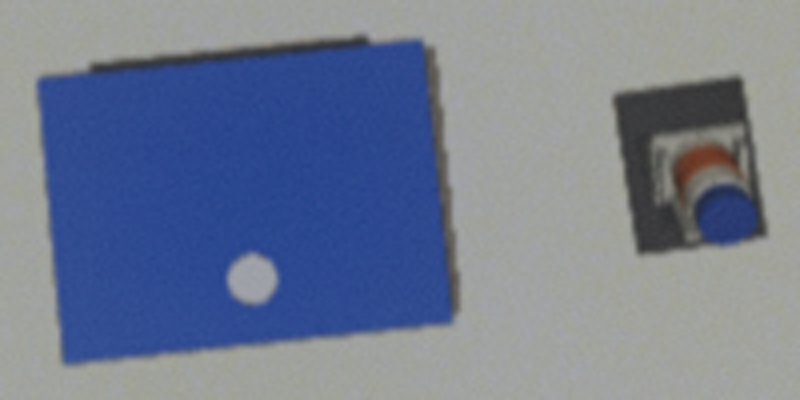

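View pics/c2.png

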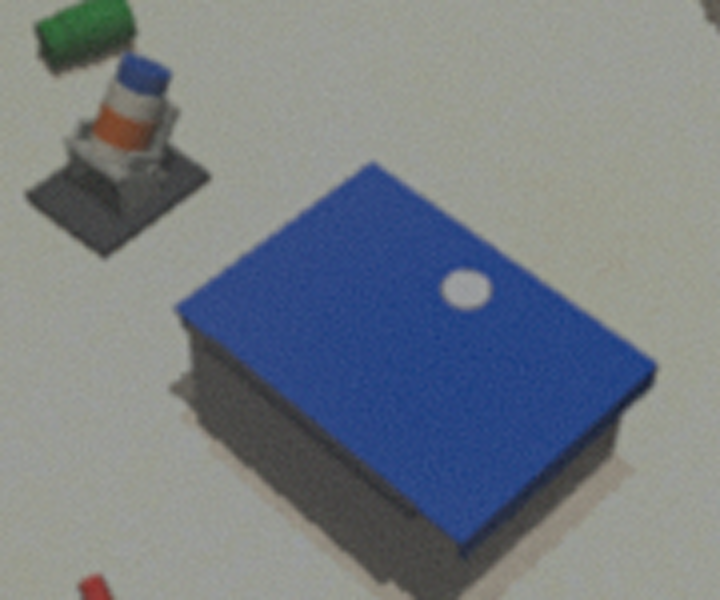

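```bash
cat >> h.py <<'E'
from scipy.spatial.transform import Rotation as Ro
def Rw(rpy): return Ro.from_euler('xyz',rpy)
def rel(p,R,st=None):
    st=st or manip.read_state();R0=Rw(st['eef_rot'])
    print('dpos(m)',np.round(R0.inv().apply(np.array(p)-st['eef_pos'])/1000,4),'rot',np.round((R0.inv()*R).as_rotvec(),4))
E
python3 - <<'E'
from h import *
rel([487,26,180],Rw([np.pi,0,0.075+np.pi]))
# holder base corners at z~? & jar
for n,u,v,z in [('top',190+616/4,180+95/4,5),('top',190+742/4,180+78/4,5),('top',190+766/4,180+235/4,5),('top',190+640/4,180+253/4,5)]:
    print(atz(n,u,v,z))
print('cap',tri([('top',190+727/4,180+214/4),('scene',200+145/4,120+74/4)]))
print('band',tri([('top',190+705/4,180+165/4),('scene',200+125/4,120+128/4)]))
for name,u,v in [('beaker',100,266),('flask',341,145),('amber',438,184),('tub',102,168)]:print(name,atz('top',u,v,50))
E
```

```text
dpos(m) [-0.454  -0.3715  0.0253] rot [-1.000e-03 -3.000e-04 -3.958e-01]
[ 592.87495324 -198.56878697    5.        ]
[ 601.481541   -276.77935535    5.        ]
[ 504.71393884 -287.34256276    5.        ]
[ 495.78517549 -209.56675268    5.        ]
cap (array([ 515.28206892, -247.62824447,   79.4145449 ]), [np.float64(0.6661218262503862), np.float64(0.6661218262503045)])
band (array([ 543.37935002, -239.48174502,   54.94159379]), [np.float64(3.037685395041033), np.float64(3.03768539504085)])
beaker [458.03088002 380.69905361  50.        ]
flask [ 729.95074672 -189.49355312   50.        ]
amber [ 630.6452891  -418.40560056   50.        ]
tub [687.03193121 376.50055022  50.        ]
```

```bash
python3 -m pendant '[{"claw":0.0,"delta_pos":[-0.05,-0.04,0.003],"rotation":[0,0,-0.1]},{"claw":0.0,"delta_pos":[-0.1,-0.08,0.006],"rotation":[0,0,-0.25]},{"claw":0.0,"delta_pos":[-0.15,-0.12,0.01],"rotation":[0,0,-0.396]},{"claw":0.0,"delta_pos":[-0.2,-0.16,0.012],"rotation":[0,0,-0.396]},{"claw":0.0,"delta_pos":[-0.25,-0.2,0.015],"rotation":[0,0,-0.396]},{"claw":0.0,"delta_pos":[-0.3,-0.245,0.018],"rotation":[0,0,-0.396]},{"claw":0.0,"delta_pos":[-0.35,-0.286,0.02],"rotation":[0,0,-0.396]},{"claw":0.0,"delta_pos":[-0.4,-0.327,0.022],"rotation":[0,0,-0.396]},{"claw":0.0,"delta_pos":[-0.454,-0.3715,0.025],"rotation":[0,0,-0.396]},{"claw":0.0,"delta_pos":[-0.454,-0.3715,0.025],"rotation":[0,0,-0.396]}]' 10
python3 - <<'E'
from h import *
print(manip.read_state());rel([487,26,94],Rw([np.pi,0,0.075+np.pi]))
E
```

```text
clock: 1.35
eef_pos: [487.9, 23.3, 179.8]
eef_rot: [-3.141, -0.001, -3.069]
wrist_force: [-0.1, 0.2, 0.6]
finger_gap: 0.6
{'clock': 1.35, 'joints': array([-2.66553443e-02,  1.87398345e-01,  1.72285468e+00, -1.20769231e-03,
        1.23247959e+00, -1.66952906e+00]), 'qd': array([-0.31050903,  0.19909949, -0.21840843,  0.0040141 ,  0.01960259,
       -0.3175477 ]), 'effort': array([ -0.1891566 , -46.17118835, -33.51042509,  -0.21881426,
        -0.05478784,   0.06041304]), 'eef_pos': array([487.86074974,  23.29740312, 179.76625373]), 'eef_rot': array([-3.14057181e+00, -1.24689199e-03, -3.06911442e+00]), 'wrist_force': array([-0.09528133,  0.16992665,  0.63934072]), 'moment': array([ 0.05645696,  0.04473379, -0.04758814]), 'finger_gap': 0.6268129836960812}
dpos(m) [0.0006 0.0028 0.0858] rot [-0.001  -0.0012 -0.0025]
```

```bash
python3 -m pendant '[{"claw":0.0,"delta_pos":[0.0006,0.0028,0.02],"rotation":[0,0,0]},{"claw":0.0,"delta_pos":[0.0006,0.0028,0.05],"rotation":[0,0,0]},{"claw":0.0,"delta_pos":[0.0006,0.0028,0.075],"rotation":[0,0,0]},{"claw":0.0,"delta_pos":[0.0006,0.0028,0.0855],"rotation":[0,0,0]},{"claw":0.0,"delta_pos":[0.0006,0.0028,0.0855],"rotation":[0,0,0]},{"claw":0.0,"delta_pos":[0.0006,0.0028,0.0855],"rotation":[0,0,0]}]'
python3 - <<'E'
from h import *
cv2.imwrite('pics/s1.png',manip.camera('scene')[:,:,::-1]);crop('pics/s1.png',200,100,200,150,4,'pics/s1c.png');s=manip.read_state();print(s['eef_pos'],s['wrist_force'])
E
```

```text
clock: 2.1
eef_pos: [487.4, 26.0, 95.2]
eef_rot: [-3.14, 0.0, -3.069]
wrist_force: [-0.7, -0.3, -0.0]
finger_gap: 0.7
[487.45065452  25.9700916   95.18209013] [-0.52822586  0.46910104 -0.55784232]
```

View pics/s1c.png

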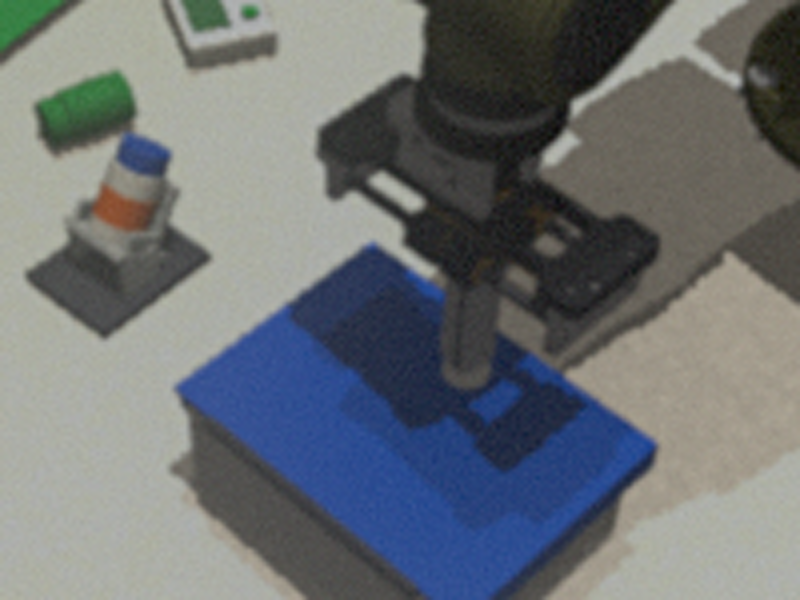

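The fingers stand right over the dot. Next I press slowly.

```bash
python3 -m pendant '[{"claw":0.0,"delta_pos":[0,0,0.0015],"rotation":[0,0,0]},{"claw":0.0,"delta_pos":[0,0,0.003],"rotation":[0,0,0]},{"claw":0.0,"delta_pos":[0,0,0.0045],"rotation":[0,0,0]},{"claw":0.0,"delta_pos":[0,0,0.0055],"rotation":[0,0,0]}]'
python3 -m pendant '[{"claw":0.0,"delta_pos":[0,0,0.001],"rotation":[0,0,0]},{"claw":0.0,"delta_pos":[0,0,0.001],"rotation":[0,0,0]}]'
python3 -m pendant '[{"claw":0.0,"delta_pos":[0,0,0.001],"rotation":[0,0,0]},{"claw":0.0,"delta_pos":[0,0,0.001],"rotation":[0,0,0]}]'

```

```text
clock: 2.65
eef_pos: [487.4, 26.0, 89.6]
eef_rot: [-3.14, 0.0, -3.069]
wrist_force: [-0.9, -0.0, 3.6]
finger_gap: 0.4
clock: 2.9
eef_pos: [487.4, 26.0, 88.6]
eef_rot: [-3.14, 0.0, -3.069]
wrist_force: [-0.2, 0.0, 2.1]
finger_gap: 0.2
clock: 3.15
eef_pos: [487.4, 26.0, 87.6]
eef_rot: [-3.14, 0.0, -3.069]
wrist_force: [-1.2, -0.8, 3.5]
finger_gap: 0.5
```

```bash
for i in 1; do :; done
python3 -m pendant '[{"claw":0.0,"delta_pos":[0,0,0.0007],"rotation":[0,0,0]},{"claw":0.0,"delta_pos":[0,0,0.0007],"rotation":[0,0,0]}]' | grep -E 'eef_pos|force'
python3 -m pendant '[{"claw":0.0,"delta_pos":[0,0,0.0007],"rotation":[0,0,0]},{"claw":0.0,"delta_pos":[0,0,0.0007],"rotation":[0,0,0]}]' | grep -E 'eef_pos|force'

```

```text
eef_pos: [487.4, 26.0, 87.0]
wrist_force: [-1.9, -0.4, 3.7]
eef_pos: [487.3, 26.0, 86.2]
wrist_force: [-0.9, -0.4, 3.9]
```

```bash

python3 -m pendant '[{"claw":0.0,"delta_pos":[0,0,0.0007],"rotation":[0,0,0]},{"claw":0.0,"delta_pos":[0,0,0.0007],"rotation":[0,0,0]}]' | grep -E 'eef_pos|force'
python3 -m pendant '[{"claw":0.0,"delta_pos":[0,0,0.0007],"rotation":[0,0,0]},{"claw":0.0,"delta_pos":[0,0,0.0007],"rotation":[0,0,0]}]' | grep -E 'eef_pos|force'

```

```text
eef_pos: [487.4, 26.0, 85.5]
wrist_force: [-2.1, 0.4, 3.7]
eef_pos: [487.3, 26.0, 84.8]
wrist_force: [-1.2, -0.4, 4.3]
```

```bash

python3 -m pendant '[{"claw":0.0,"delta_pos":[0,0,0.0007],"rotation":[0,0,0]},{"claw":0.0,"delta_pos":[0,0,0.0007],"rotation":[0,0,0]}]' | grep -E 'eef_pos|force'

```

```text
eef_pos: [487.3, 26.0, 84.1]
wrist_force: [-2.8, -0.1, 3.3]
```

```bash

python3 -m pendant '[{"claw":0.0,"delta_pos":[0,0,0.0007],"rotation":[0,0,0]},{"claw":0.0,"delta_pos":[0,0,0.0007],"rotation":[0,0,0]}]' | grep -E 'eef_pos|force'

```

```text
eef_pos: [487.3, 26.0, 83.3]
wrist_force: [-1.1, 0.2, 2.4]
```

```bash

python3 -m pendant '[{"claw":0.0,"delta_pos":[0,0,0.0007],"rotation":[0,0,0]},{"claw":0.0,"delta_pos":[0,0,0.0007],"rotation":[0,0,0]}]' | grep -E 'eef_pos|force'

```

```text
eef_pos: [487.3, 26.0, 82.4]
wrist_force: [-0.5, 0.7, 2.1]
```

```bash

python3 -m pendant '[{"claw":0.0,"delta_pos":[0,0,0.0007],"rotation":[0,0,0]},{"claw":0.0,"delta_pos":[0,0,0.0007],"rotation":[0,0,0]}]' | grep -E 'eef_pos|force'

```

```text
eef_pos: [487.3, 26.0, 81.5]
wrist_force: [-0.6, -0.1, 0.3]
```

```bash

python3 -m pendant '[{"claw":0.0,"delta_pos":[0,0,0.0005],"rotation":[0,0,0]},{"claw":0.0,"delta_pos":[0,0,0.0005],"rotation":[0,0,0]}]' | grep -E 'eef_pos|force'

```

```text
eef_pos: [487.4, 26.0, 81.2]
wrist_force: [-2.8, -0.3, 5.6]
```

```bash

python3 -m pendant '[{"claw":0.0,"delta_pos":[0,0,0.0005],"rotation":[0,0,0]},{"claw":0.0,"delta_pos":[0,0,0.0005],"rotation":[0,0,0]}]' | grep -E 'eef_pos|force'

```

```text
eef_pos: [487.4, 26.0, 81.1]
wrist_force: [-4.3, 1.0, 7.0]
```

```bash

python3 -m pendant '[{"claw":0.0,"delta_pos":[0,0,0.0005],"rotation":[0,0,0]},{"claw":0.0,"delta_pos":[0,0,0.0005],"rotation":[0,0,0]}]' | grep -E 'eef_pos|force'

```

```text
eef_pos: [487.4, 26.0, 81.0]
wrist_force: [-4.0, -0.1, 7.9]
```

```bash

python3 -m pendant '[{"claw":0.0,"delta_pos":[0,0,0.0006],"rotation":[0,0,0]},{"claw":0.0,"delta_pos":[0,0,0.0006],"rotation":[0,0,0]}]' | grep -E 'eef_pos|force'

```

```text
eef_pos: [487.5, 26.0, 80.9]
wrist_force: [-4.4, 0.1, 10.1]
```

```bash
python3 - <<'E'
import numpy as np
def P(t,r=133,h=5): return np.array([-r*np.cos(t)+h*np.sin(t), r*np.sin(t)+h*np.cos(t)])
p0=P(-0.065)
for t in np.arange(-0.05,1.5,0.05):
    d=P(t)-p0; print(round(t,2),np.round([-d[0]/1e3,-d[1]/1e3],4))
E
```

```text
-0.05 [ 0.    -0.002]
0.0 [-0.     -0.0086]
0.05 [-0.0005 -0.0153]
0.1 [-0.0012 -0.0219]
0.15 [-0.0023 -0.0285]
0.2 [-0.0037 -0.035 ]
0.25 [-0.0054 -0.0414]
0.3 [-0.0075 -0.0477]
0.35 [-0.0098 -0.054 ]
0.4 [-0.0125 -0.06  ]
0.45 [-0.0155 -0.066 ]
0.5 [-0.0187 -0.0718]
0.55 [-0.0223 -0.0774]
0.6 [-0.0261 -0.0829]
0.65 [-0.0302 -0.0881]
0.7 [-0.0345 -0.0932]
0.75 [-0.0391 -0.098 ]
0.8 [-0.044  -0.1025]
0.85 [-0.049  -0.1069]
0.9 [-0.0543 -0.1109]
0.95 [-0.0597 -0.1147]
1.0 [-0.0654 -0.1183]
1.05 [-0.0712 -0.1215]
1.1 [-0.0772 -0.1244]
1.15 [-0.0833 -0.1271]
1.2 [-0.0895 -0.1294]
1.25 [-0.0959 -0.1314]
1.3 [-0.1023 -0.1331]
1.35 [-0.1088 -0.1345]
1.4 [-0.1154 -0.1356]
1.45 [-0.122  -0.1363]
```

```bash
python3 -m pendant '[{"claw":0.0,"delta_pos":[0,0,-0.002],"rotation":[0,0,0]},{"claw":0.0,"delta_pos":[0,0,-0.005],"rotation":[0,0,0]},{"claw":0.0,"delta_pos":[0,0,-0.0085],"rotation":[0,0,0]},{"claw":0.0,"delta_pos":[-0.0003,0,-0.012],"rotation":[0,0,0]},{"claw":0.0,"delta_pos":[-0.0005,0,-0.015],"rotation":[0,0,0]},{"claw":0.0,"delta_pos":[-0.0008,0,-0.0185],"rotation":[0,0,0]},{"claw":0.0,"delta_pos":[-0.0012,0,-0.022],"rotation":[0,0,0]},{"claw":0.0,"delta_pos":[-0.0012,0,-0.022],"rotation":[0,0,0]}]'
python3 - <<'E'
from h import *
cv2.imwrite('pics/s2.png',manip.camera('scene')[:,:,::-1]);crop('pics/s2.png',200,100,200,150,4,'pics/s2c.png');s=manip.read_state();print(s['eef_pos'],s['wrist_force'])
E
```

```text
clock: 7.15
eef_pos: [488.8, 26.1, 103.2]
eef_rot: [-3.14, 0.001, -3.069]
wrist_force: [0.0, -0.2, 1.1]
finger_gap: 0.2
[488.7781893   26.08702132 103.00819133] [0.87665502 0.27223371 2.37034477]
```

View pics/s2c.png

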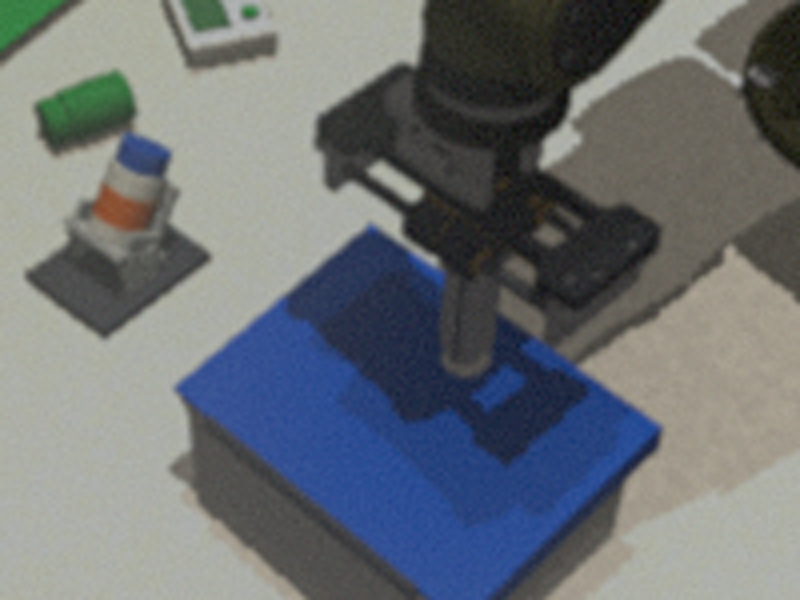

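The lid is unlatched and following the fingers: its front corner rose from row 243 to 227 in the crop. I continue along the arc.

```bash
python3 -m pendant '[{"claw":0.0,"delta_pos":[-0.001,0,-0.0065],"rotation":[0,0,0]},{"claw":0.0,"delta_pos":[-0.0025,0,-0.013],"rotation":[0,0,0]},{"claw":0.0,"delta_pos":[-0.004,0,-0.0195],"rotation":[0,0,0]},{"claw":0.0,"delta_pos":[-0.006,0,-0.0255],"rotation":[0,0,0]},{"claw":0.0,"delta_pos":[-0.0085,0,-0.032],"rotation":[0,0,0]},{"claw":0.0,"delta_pos":[-0.0113,0,-0.038],"rotation":[0,0,0]},{"claw":0.0,"delta_pos":[-0.0143,0,-0.044],"rotation":[0,0,0]},{"claw":0.0,"delta_pos":[-0.0175,0,-0.05],"rotation":[0,0,0]},{"claw":0.0,"delta_pos":[-0.0211,0,-0.0555],"rotation":[0,0,0]},{"claw":0.0,"delta_pos":[-0.025,0,-0.061],"rotation":[0,0,0]}]'
python3 - <<'E'
from h import *
cv2.imwrite('pics/s3.png',manip.camera('scene')[:,:,::-1]);crop('pics/s3.png',200,80,200,150,4,'pics/s3c.png');s=manip.read_state();print(s['eef_pos'],s['wrist_force'])
E
```

```text
clock: 8.45
eef_pos: [513.9, 28.0, 164.4]
eef_rot: [-3.14, 0.001, -3.069]
wrist_force: [1.3, 0.8, 1.2]
finger_gap: 0.8
[514.47999308  28.02104844 165.05841762] [0.27189538 1.2845372  1.83234437]
```

View pics/s3c.png

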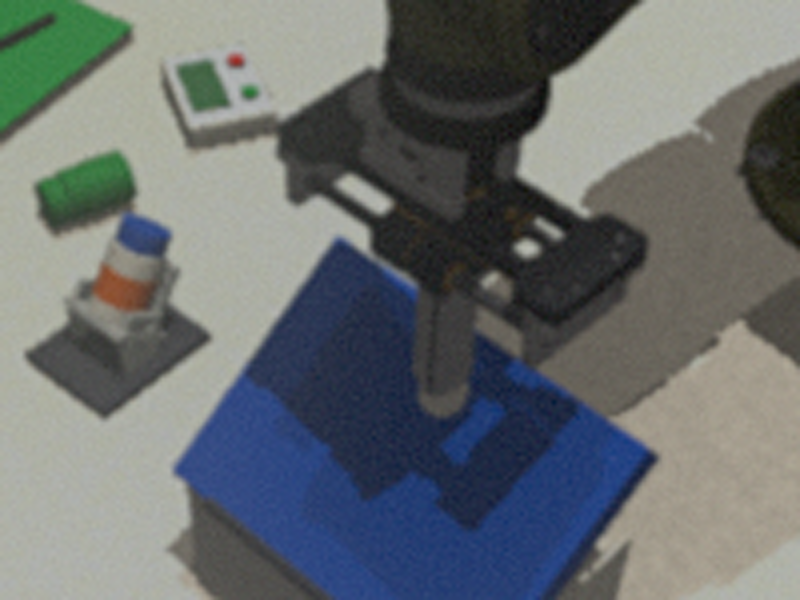

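```bash
python3 -m pendant '[{"claw":0.0,"delta_pos":[-0.006,0,-0.0073],"rotation":[0,0,0]},{"claw":0.0,"delta_pos":[-0.012,0,-0.0142],"rotation":[0,0,0]},{"claw":0.0,"delta_pos":[-0.019,0,-0.0205],"rotation":[0,0,0]},{"claw":0.0,"delta_pos":[-0.026,0,-0.0265],"rotation":[0,0,0]},{"claw":0.0,"delta_pos":[-0.0335,0,-0.032],"rotation":[0,0,0]},{"claw":0.0,"delta_pos":[-0.0415,0,-0.0365],"rotation":[0,0,0]},{"claw":0.0,"delta_pos":[-0.05,0,-0.041],"rotation":[0,0,0]},{"claw":0.0,"delta_pos":[-0.0585,0,-0.0445],"rotation":[0,0,0]},{"claw":0.0,"delta_pos":[-0.067,0,-0.0475],"rotation":[0,0,0]},{"claw":0.0,"delta_pos":[-0.076,0,-0.05],"rotation":[0,0,0]}]'
python3 - <<'E'
from h import *
cv2.imwrite('pics/s4.png',manip.camera('scene')[:,:,::-1]);crop('pics/s4.png',180,60,200,150,4,'pics/s4c.png');s=manip.read_state();print(s['eef_pos'],s['wrist_force'])
E
```

```text
clock: 9.75
eef_pos: [590.7, 33.7, 215.3]
eef_rot: [-3.14, 0.002, -3.069]
wrist_force: [0.9, 0.3, 0.1]
finger_gap: 0.4
[591.47106357  33.65260522 215.50032572] [0.83640179 0.84434451 0.08735869]
```

View pics/s4c.png

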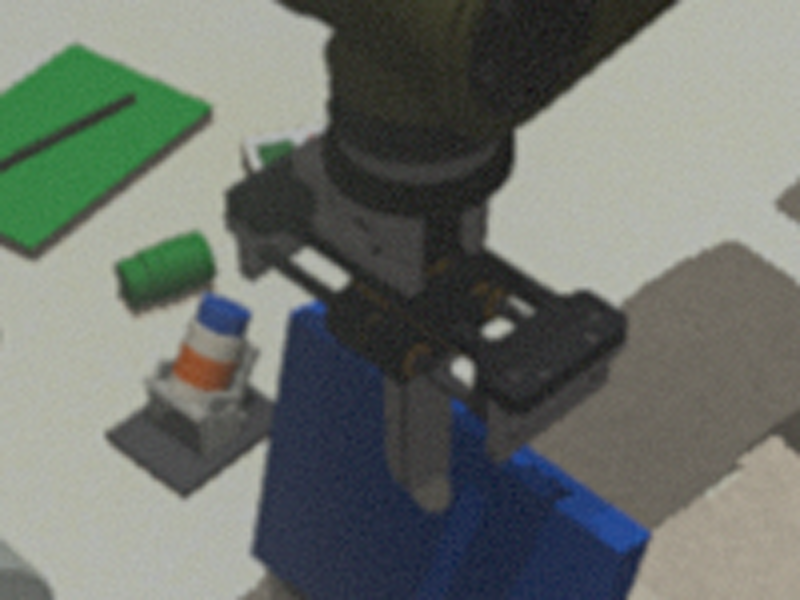

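```bash
python3 -m pendant '[{"claw":0.0,"delta_pos":[-0.01,0,-0.002],"rotation":[0,0,0]},{"claw":0.0,"delta_pos":[-0.02,0,-0.004],"rotation":[0,0,0]},{"claw":0.0,"delta_pos":[-0.03,0,-0.008],"rotation":[0,0,0]},{"claw":0.0,"delta_pos":[-0.045,0,-0.015],"rotation":[0,0,0]},{"claw":0.0,"delta_pos":[-0.06,0,-0.03],"rotation":[0,0,0]},{"claw":0.0,"delta_pos":[-0.075,0,-0.05],"rotation":[0,0,0]},{"claw":0.0,"delta_pos":[-0.08,0,-0.075],"rotation":[0,0,0]},{"claw":0.0,"delta_pos":[-0.08,0,-0.1],"rotation":[0,0,0]},{"claw":0.0,"delta_pos":[-0.08,0,-0.12],"rotation":[0,0,0]},{"claw":0.0,"delta_pos":[-0.08,0,-0.12],"rotation":[0,0,0]}]'
python3 - <<'E'
from h import *
cv2.imwrite('pics/s5.png',manip.camera('scene')[:,:,::-1]);cv2.imwrite('pics/t5.png',manip.camera('top')[:,:,::-1]);s=manip.read_state();print(s['eef_pos'],s['wrist_force'])
E
```

```text
clock: 11.05
eef_pos: [671.3, 39.6, 336.9]
eef_rot: [-3.14, 0.005, -3.069]
wrist_force: [0.2, 0.6, -0.5]
finger_gap: 0.4
[670.92639674  39.60499942 334.56483556] [ 0.24929484 -0.16416941 -0.69846589]
```

View pics/s5.png

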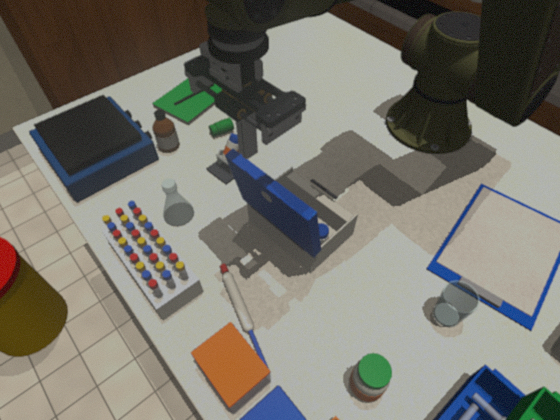

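View pics/t5.png

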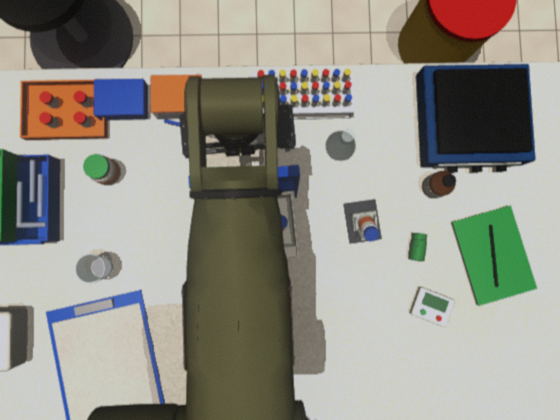

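```bash
python3 - <<'E'
from h import *
rel([490,-270,310],Rw([np.pi,0,0.11+np.pi]))
E
```

```text
dpos(m) [ 0.2029 -0.2956  0.0247] rot [-0.0013  0.0012 -0.0374]
```

```bash
python3 -m pendant '[{"claw":0.0,"delta_pos":[0.033,-0.05,0],"rotation":[0,0,-0.037]},{"claw":0.0,"delta_pos":[0.066,-0.1,0],"rotation":[0,0,-0.037]},{"claw":0.0,"delta_pos":[0.1,-0.15,0.005],"rotation":[0,0,-0.037]},{"claw":0.03,"delta_pos":[0.133,-0.2,0.01],"rotation":[0,0,-0.037]},{"claw":0.06,"delta_pos":[0.167,-0.25,0.02],"rotation":[0,0,-0.037]},{"claw":0.06,"delta_pos":[0.2,-0.295,0.025],"rotation":[0,0,-0.037]},{"claw":0.06,"delta_pos":[0.2,-0.295,0.025],"rotation":[0,0,-0.037]}]'
python3 - <<'E'
from h import *
cv2.imwrite('pics/s6.png',manip.camera('scene')[:,:,::-1]);cv2.imwrite('pics/t6.png',manip.camera('top')[:,:,::-1]);s=manip.read_state();print(s['eef_pos'],s['joints'])
crop('pics/t6.png',190,150,200,150,4,'pics/t6c.png');crop('pics/s6.png',200,120,200,150,4,'pics/s6c.png')
E
```

```text
clock: 12.02
eef_pos: [490.8, -271.6, 308.2]
eef_rot: [-3.141, -0.001, -3.036]
wrist_force: [0.6, -0.2, -0.2]
finger_gap: 36.7
[ 492.66578194 -269.13975533  308.92361566] [-5.65191736e-01  2.70882006e-01  1.32110534e+00 -8.83589708e-05
  1.54903746e+00 -2.24457108e+00]
```

View pics/t6c.png

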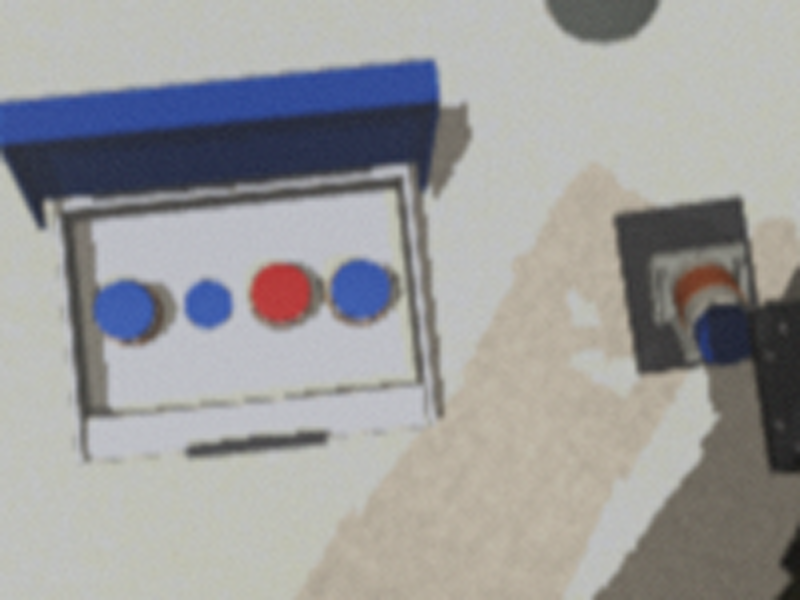

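View pics/s6c.png

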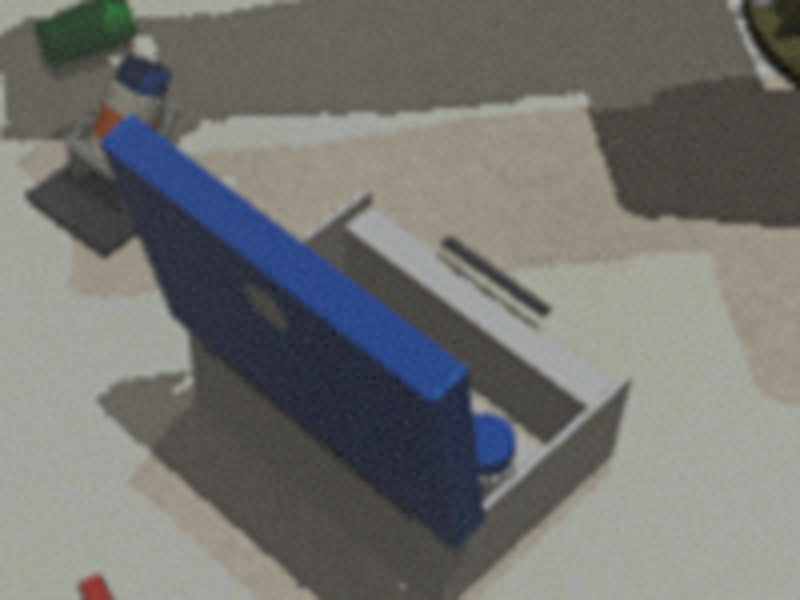

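```bash
python3 - <<'E'
from h import *
im=cv2.imread('pics/t6.png').astype(int);B,G,R=im[:,:,0],im[:,:,1],im[:,:,2]
def cen(mask,x0,x1,y0,y1):
    k=np.zeros_like(mask);k[y0:y1,x0:x1]=mask[y0:y1,x0:x1];ys,xs=np.nonzero(k);return xs.mean(),ys.mean(),len(xs)
blue=(B>R+60);red=(R>B+60)
pts={}
for nm,m,b,z in [('L',blue,(211,232,216,238),72),('spot',blue,(234,250,216,234),6),('red',red,(250,272,213,233),72),('R',blue,(270,292,212,232),72),('jarcap',blue,(360,380,222,244),80)]:
    c=cen(m,*b);p=atz('top',c[0],c[1],z);pts[nm]=p;print(nm,np.round(c,1),np.round(p,1))
print('exp spot from caps', pts['L']+(pts['R']-pts['L'])/3)
d=pts['L']-pts['R'];print('yaw',np.arctan2(-d[0],d[1]),np.linalg.norm(d))
# jar cap in scene first pic
im=cv2.imread('pics/scene0.png').astype(int);B,G,R=im[:,:,0],im[:,:,1],im[:,:,2]
c=cen(B>R+40,222,250,128,148);print('scene cap',c)
im=cv2.imread('pics/top0.png').astype(int);B,G,R=im[:,:,0],im[:,:,1],im[:,:,2]
t=cen(B>R+50,360,382,222,246);print(t,'tri',tri([('top',*t[:2]),('scene',*c[:2])]))
o1=cen((R>B+40),352,382,205,232);im=cv2.imread('pics/scene0.png').astype(int);B,G,R=im[:,:,0],im[:,:,1],im[:,:,2]
o2=cen((R>B+50),218,245,140,164);print(o1,o2,tri([('top',*o1[:2]),('scene',*o2[:2])]))
E
```

```text
L [220.5 227.1 162. ] [539.8  99.4  72. ]
spot [241.6 225.6 108. ] [545.4  53.5   6. ]
red [259.7 222.7 172. ] [547.7   9.2  72. ]
R [279.7 221.7 159. ] [548.7 -37.   72. ]
jarcap [366.  235.8   8. ] [ 510.9 -234.4   80. ]
exp spot from caps [542.79310832  53.93982876  72.        ]
yaw 0.06478144535997614 136.73413318371405
scene cap (np.float64(234.93333333333334), np.float64(137.5), 60)
(np.float64(371.44444444444446), np.float64(234.17037037037036), 135) tri (array([ 515.67463944, -247.93224887,   82.55057333]), [np.float64(1.961785626613179), np.float64(1.9617856266132725)])
(np.float64(364.90410958904107), np.float64(219.8904109589041), 73) (np.float64(228.77631578947367), np.float64(152.03947368421052), 76) (array([ 548.63378431, -237.51145466,   59.17598451]), [np.float64(0.14108243961169747), np.float64(0.14108243961162775)])
```

```bash
cat > jar.py <<'E'
from h import *
from scipy.optimize import least_squares
yaw=.11
a=np.array([-np.sin(.6109)*np.cos(yaw),-np.sin(.6109)*np.sin(yaw),np.cos(.6109)])
def ring(c,r,ax):
    u=np.cross(ax,[0,1,.3]);u/=np.linalg.norm(u);v=np.cross(ax,u);t=np.linspace(0,2*np.pi,40)
    return c+r*(np.outer(np.cos(t),u)+np.outer(np.sin(t),v))
def hull(n,foot,h0,h1,r,ax):
    P=np.vstack([ring(foot+ax*h0,r,ax),ring(foot+ax*h1,r,ax)])
    return cv2.convexHull(np.array([proj(n,p) for p in P],np.float32))
def hc(*A):
    M=cv2.moments(hull(*A));return np.array([M['m10']/M['m00'],M['m01']/M['m00']])
if __name__=='__main__':
    ims={n:cv2.imread(f'pics/{n}0.png') for n in('top','scene')}
    box={'top':(355,385,218,248),'scene':(222,248,128,148)}
    cs={}
    for n,im in ims.items():
        x0,x1,y0,y1=box[n];I=im.astype(int);S=8
        big=cv2.resize(im[y0:y1,x0:x1],None,fx=S,fy=S,interpolation=cv2.INTER_CUBIC).astype(int)
        m=(big[:,:,0]-big[:,:,2]>30);ys,xs=np.nonzero(m);cs[n]=np.array([(xs.mean()+.5)/S-.5+x0,(ys.mean()+.5)/S-.5+y0]);print(n,cs[n],len(xs)/S/S)
    f=lambda p:np.concatenate([hc(n,p,50,66,17.5,a)-cs[n] for n in cs])
    r=least_squares(f,[550,-240,20.]);print('foot',r.x,'centre',r.x+33*a,'cap',r.x+58*a,'res',r.fun)
    for n,im in ims.items():
        print(n,'area',cv2.contourArea(hull(n,r.x,50,66,17.5,a)))
        S=10;x0,y0=(335,195) if n=='top' else (205,120)
        big=cv2.resize(im[y0:y0+60,x0:x0+75],None,fx=S,fy=S,interpolation=cv2.INTER_CUBIC)
        for h0,h1,R_,col in[(50,66,17.5,(0,255,255)),(0,50,19,(0,255,0))]:
            cv2.polylines(big,[np.int32((hull(n,r.x,h0,h1,R_,a)-[x0,y0]+.5)*S)],True,col,1)
        cv2.imwrite(f'pics/j_{n}.png',big)
E
python3 jar.py
```

```text
top [371.21682555 233.60182823] 174.5625
scene [234.95324688 137.89464704] 80.125Traceback (most recent call last):
  File "jar.py", line 22, in <module>
    r=least_squares(f,[550,-240,20.]);print('foot',r.x,'centre',r.x+33*a,'cap',r.x+58*a,'res',r.fun)
    return func(*args, **kwargs)
    result = trf(vector_fun.fun, vector_fun.jac, x0, f0, J0, lb, ub, ftol, xtol,
                 gtol, max_nfev, x_scale, loss_function, tr_solver,
                 tr_options.copy(), verbose, callback=callback_wrapped)
    return trf_no_bounds(
        fun, jac, x0, f0, J0, ftol, xtol, gtol, max_nfev, x_scale,
        loss_function, tr_solver, tr_options, verbose, callback=callback)
    f_new = fun(x_new)
    self._update_fun()
    ~~~~~~~~~~~~~~~~^^
    self.f = self.fun_wrapped(xp_copy(self.x))
             ~~~~~~~~~~~~~~~~^^^^^^^^^^^^^^^^^
    return np.atleast_1d(self.fun(x))
                         ~~~~~~~~^^^
    return self.f(x, *self.args, **self.kwargs)
           ~~~~~~^^^^^^^^^^^^^^^^^^^^^^^^^^^^^^
  File "jar.py", line 21, in <lambda>
    f=lambda p:np.concatenate([hc(n,p,50,66,17.5,a)-cs[n] for n in cs])
                               ~~^^^^^^^^^^^^^^^^^^
  File "jar.py", line 12, in hc
    M=cv2.moments(hull(*A));return np.array([M['m10']/M['m00'],M['m01']/M['m00']])
                  ~~~~^^^^
  File "jar.py", line 10, in hull
    return cv2.convexHull(np.array([proj(n,p) for p in P],np.float32))
                                    ~~~~^^^^^
  File "h.py", line 9, in proj
    m=manip.camera_model(n);T=np.array(m['cam_to_world']);c=T[:3,:3].T@(np.array(p,float)-T[:3,3])
ValueError: time passes only in moves, steps and waits
```

```bash
python3 -c "
import cv2,numpy as np
a=cv2.imread('pics/j_top.png');b=cv2.imread('pics/j_scene.png');cv2.imwrite('pics/j2.png',cv2.resize(np.hstack([a,b]),(800,320)))"
```

```text
[ WARN:0@0.017] global loadsave.cpp:275 findDecoder imread_('pics/j_top.png'): can't open/read file: check file path/integrity
[ WARN:0@0.017] global loadsave.cpp:275 findDecoder imread_('pics/j_scene.png'): can't open/read file: check file path/integrity
Traceback (most recent call last):
cv2.error: OpenCV(4.12.0) :-1: error: (-5:Bad argument) in function 'resize'
> Overload resolution failed:
>  - src data type = object is not supported
>  - Expected Ptr<cv::UMat> for argument 'src'
```

Too many camera_model calls in one script; I'll cache it (and use finite-difference steps large enough for float32 moments).

```bash
python3 - <<'E'
s=open('h.py').read()
s=s.replace("manip.camera_model(n)","CM(n)").replace("def ray(","_c={}\ndef CM(n):\n    if n not in _c:_c[n]=manip.camera_model(n)\n    return _c[n]\ndef ray(",1)
open('h.py','w').write(s)
j=open('jar.py').read().replace("[550,-240,20.])","[550,-240,20.],diff_step=1e-3)");open('jar.py','w').write(j)
E
python3 jar.py; python3 -c "
import cv2,numpy as np
a=cv2.imread('pics/j_top.png');b=cv2.imread('pics/j_scene.png');cv2.imwrite('pics/j2.png',cv2.resize(np.hstack([a,b]),(800,320)))
from cell import manip;print(manip.read_state()['clock'])"
```

```text
top [371.21682555 233.60182823] 174.5625
scene [234.95324688 137.89464704] 80.125
foot [ 549.58478027 -243.35131951   35.01780435] centre [ 530.77022299 -245.42930881   62.04916382] cap [ 516.51677051 -247.00354312   82.52746645] res [ 0.35968896 -0.45891454  0.65445857  0.05702554]
top area 212.90468041575514
scene area 122.74092029035091
12.125
```

View pics/j2.png

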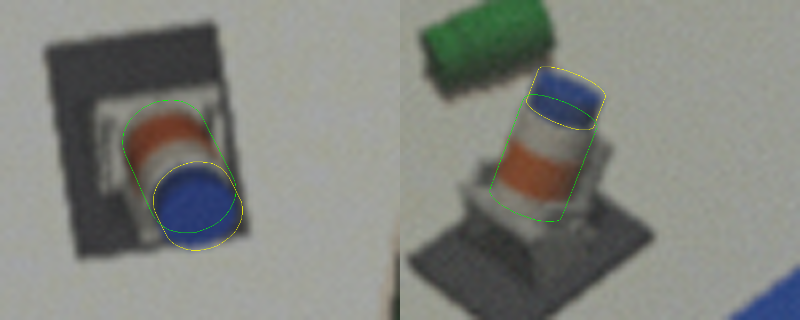

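```bash
cat > plan.py <<'E'
from h import *
from jar import a
def Rt(yaw,lean):  # lean>0: body leans toward -x0
    x0=np.array([np.cos(yaw),np.sin(yaw),0]);y=np.array([np.sin(yaw),-np.cos(yaw),0])
    z=-np.cos(lean)*np.array([0,0,1])+np.sin(lean)*x0
    return Ro.from_matrix(np.column_stack([np.cross(y,z),y,z]))
d=np.pi/180
foot=np.array([549.2,-243.3,35.]);G=foot+50*a
Rp=Rt(np.pi+.11,-10*d);zp=Rp.as_matrix()[:,2]
Tp=G+14*zp
yb=.071
Rl=Rt(57*d+yb,25*d);zl=Rl.as_matrix()[:,2]
spot=np.array([545,53.6,6.])
Tl=spot+[0,0,50]+14*zl
E
python3 - <<'E'
from plan import *
print(Rp.inv().apply(a),Rl.inv().apply([0,0,1.]))
print('pick',Tp,'place',Tl)
rel(Tp-90*zp,Rp);rel(Tp,Rp)
E
```

```text
[ 4.22649766e-01 -1.48071629e-16 -9.06293096e-01] [ 0.42261826  0.         -0.90630779]
pick [ 523.10947635 -246.1815894    62.16929672] place [547.86230793  58.77822436  43.31169098]
dpos(m) [-0.0171  0.0196  0.1581] rot [-0.0005 -0.1741 -0.0014]
dpos(m) [-0.0327  0.0196  0.2468] rot [-0.0005 -0.1741 -0.0014]
```

```bash
python3 -m pendant '[{"claw":0.08,"delta_pos":[-0.006,0.0065,0.04],"rotation":[0,-0.1,0]},{"claw":0.08,"delta_pos":[-0.012,0.013,0.09],"rotation":[0,-0.174,0]},{"claw":0.08,"delta_pos":[-0.017,0.0196,0.13],"rotation":[0,-0.174,0]},{"claw":0.08,"delta_pos":[-0.017,0.0196,0.158],"rotation":[0,-0.174,0]},{"claw":0.08,"delta_pos":[-0.017,0.0196,0.158],"rotation":[0,-0.174,0]},{"claw":0.08,"delta_pos":[-0.017,0.0196,0.158],"rotation":[0,-0.174,0]}]' 30
python3 - <<'E'
from plan import *
cv2.imwrite('pics/s7.png',manip.camera('scene')[:,:,::-1]);crop('pics/s7.png',180,60,160,120,5,'pics/s7c.png')
rel(Tp,Rp)
E
```

```text
clock: 12.88
eef_pos: [508.3, -247.6, 152.2]
eef_rot: [-3.14, 0.176, -3.032]
wrist_force: [-0.4, -0.1, 1.2]
finger_gap: 80.2
dpos(m) [0.0011 0.0001 0.0914] rot [-0.0017  0.0014 -0.0005]
```

View pics/s7c.png

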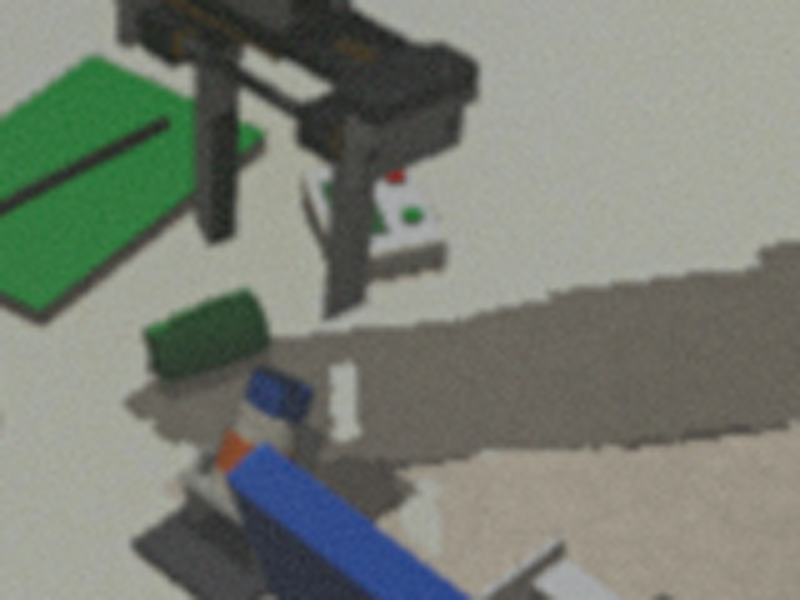

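```bash
python3 -m pendant '[{"claw":0.08,"delta_pos":[0.001,0,0.025],"rotation":[0,0,0]},{"claw":0.08,"delta_pos":[0.001,0,0.05],"rotation":[0,0,0]},{"claw":0.08,"delta_pos":[0.001,0,0.07],"rotation":[0,0,0]},{"claw":0.08,"delta_pos":[0.001,0,0.085],"rotation":[0,0,0]},{"claw":0.08,"delta_pos":[0.001,0,0.0915],"rotation":[0,0,0]},{"claw":0.08,"delta_pos":[0.001,0,0.0915],"rotation":[0,0,0]}]'
python3 - <<'E'
from plan import *
cv2.imwrite('pics/s8.png',manip.camera('scene')[:,:,::-1]);crop('pics/s8.png',180,60,160,120,5,'pics/s8c.png')
rel(Tp,Rp)
E
```

```text
clock: 13.68
eef_pos: [523.4, -246.3, 62.4]
eef_rot: [-3.14, 0.176, -3.032]
wrist_force: [-0.3, -0.4, -0.8]
finger_gap: 79.9
dpos(m) [0.0005 0.0003 0.0005] rot [-0.0021  0.002  -0.0003]
```

View pics/s8c.png

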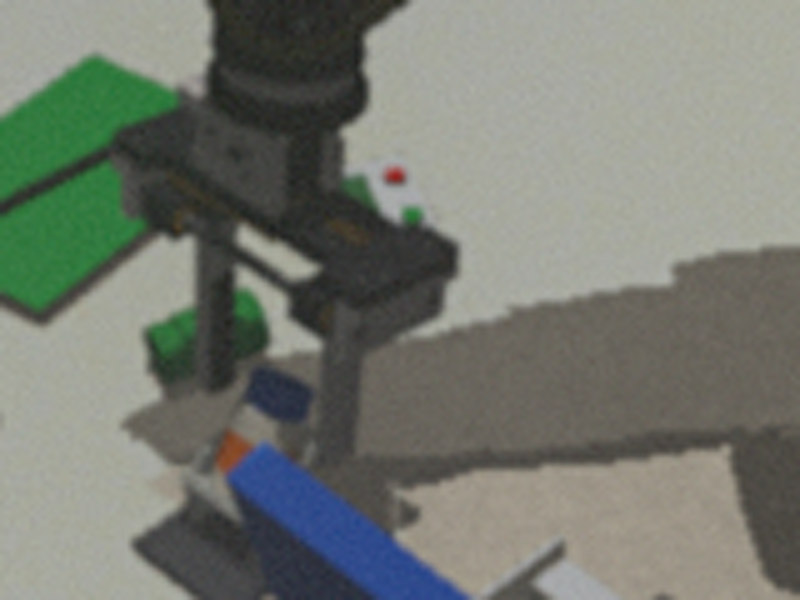

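```bash
python3 -m pendant '[{"claw":0.05,"delta_pos":[0,0,0],"rotation":[0,0,0]},{"claw":0.04,"delta_pos":[0,0,0],"rotation":[0,0,0]},{"claw":0.03,"delta_pos":[0,0,0],"rotation":[0,0,0]},{"claw":0.03,"delta_pos":[0,0,0],"rotation":[0,0,0]},{"claw":0.03,"delta_pos":[0,0,0],"rotation":[0,0,0]},{"claw":0.03,"delta_pos":[0,0,0],"rotation":[0,0,0]}]' 30
python3 - <<'E'
from plan import *
s=manip.read_state();up=a*1000
print('a in tool',Rw(s['eef_rot']).inv().apply(a))
E
```

```text
clock: 14.48
eef_pos: [523.5, -246.3, 62.8]
eef_rot: [-3.14, 0.177, -3.032]
wrist_force: [0.1, 2.3, 2.9]
finger_gap: 37.1
a in tool [ 0.42081454 -0.00193175 -0.90714464]
```

```bash
python3 -m pendant '[{"claw":0.03,"delta_pos":[0.0042,0,-0.0091],"rotation":[0,0,0]},{"claw":0.03,"delta_pos":[0.0084,0,-0.0181],"rotation":[0,0,0]},{"claw":0.03,"delta_pos":[0.0126,0,-0.0272],"rotation":[0,0,0]},{"claw":0.03,"delta_pos":[0.0168,0,-0.0363],"rotation":[0,0,0]},{"claw":0.03,"delta_pos":[0.021,0,-0.0454],"rotation":[0,0,0]},{"claw":0.03,"delta_pos":[0.0295,0,-0.0635],"rotation":[0,0,0]},{"claw":0.03,"delta_pos":[0.038,0,-0.082],"rotation":[0,0,0]},{"claw":0.03,"delta_pos":[0.038,0,-0.082],"rotation":[0,0,0]}]'
python3 - <<'E'
from plan import *
for n in('scene','top'):cv2.imwrite(f'pics/{n}9.png',manip.camera(n)[:,:,::-1])
crop('pics/scene9.png',180,40,160,120,5,'pics/s9c.png')
s=manip.read_state();print(s['eef_pos'],s['joints'],s['wrist_force'],s['finger_gap']);rel(Tl+[0,0,130],Rl)
E
```

```text
clock: 15.48
eef_pos: [472.0, -252.3, 138.1]
eef_rot: [-3.138, 0.178, -3.032]
wrist_force: [-0.1, 0.9, -1.6]
finger_gap: 37.2
[ 471.99952187 -251.81740346  136.54698554] [-0.61717235  0.25708754  1.7559575   0.13751341  0.99909171 -2.3643029 ] [ 0.28858261  0.1450057  -1.9309533 ] 37.22314486506055
dpos(m) [-0.1141  0.3004 -0.0176] rot [-0.2868  0.347   2.1876]
```

View pics/s9c.png

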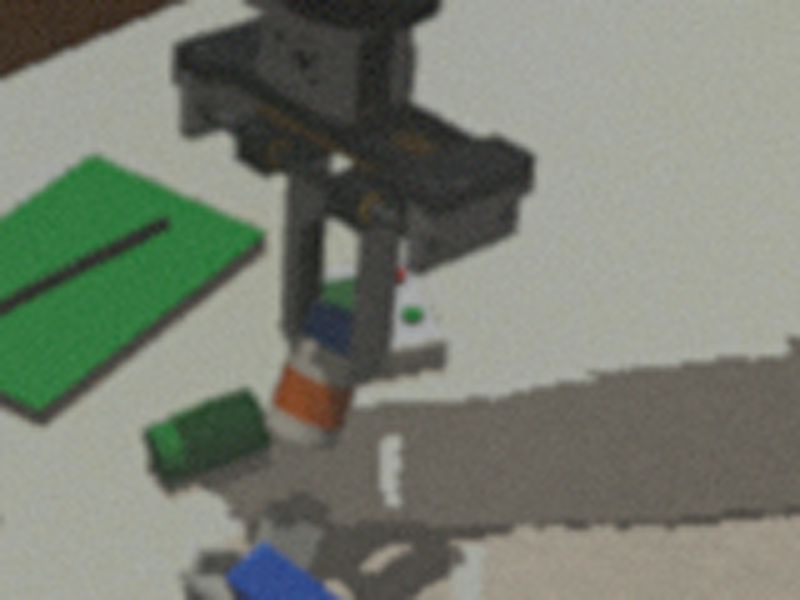

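```bash
python3 -m pendant '[{"claw":0.03,"delta_pos":[0.004,0,-0.022],"rotation":[-0.024,0.029,0.182]},{"claw":0.03,"delta_pos":[0.008,0,-0.044],"rotation":[-0.048,0.058,0.365]},{"claw":0.03,"delta_pos":[0.012,0,-0.066],"rotation":[-0.072,0.087,0.547]},{"claw":0.03,"delta_pos":[0.016,0,-0.089],"rotation":[-0.096,0.116,0.729]},{"claw":0.03,"delta_pos":[0.016,0,-0.089],"rotation":[-0.12,0.145,0.912]},{"claw":0.03,"delta_pos":[0.016,0,-0.089],"rotation":[-0.143,0.174,1.094]},{"claw":0.03,"delta_pos":[0.016,0,-0.089],"rotation":[-0.167,0.202,1.276]},{"claw":0.03,"delta_pos":[0.016,0,-0.089],"rotation":[-0.191,0.231,1.458]},{"claw":0.03,"delta_pos":[0.016,0,-0.089],"rotation":[-0.215,0.26,1.641]},{"claw":0.03,"delta_pos":[0.016,0,-0.089],"rotation":[-0.239,0.289,1.823]}]'
python3 - <<'E'
from plan import *
s=manip.read_state();print(s['joints'],s['finger_gap']);rel(Tl+[0,0,150],Rl)
E
```

```text
clock: 16.82
eef_pos: [441.0, -255.0, 220.3]
eef_rot: [3.039, -0.361, 1.451]
wrist_force: [-0.2, 0.9, -1.1]
finger_gap: 37.3
[-0.77941158  0.25985569  1.58128329  0.34947245  1.45160486 -0.70956714] 37.25262310470548
dpos(m) [0.2938 0.054  0.146 ] rot [-0.0484  0.0564  0.3582]
```

```bash
python3 -m pendant '[{"claw":0.03,"delta_pos":[0.03,0.005,0.005],"rotation":[-0.024,0.028,0.18]},{"claw":0.03,"delta_pos":[0.07,0.012,0.024],"rotation":[-0.048,0.056,0.358]},{"claw":0.03,"delta_pos":[0.11,0.02,0.048],"rotation":[-0.048,0.056,0.358]},{"claw":0.03,"delta_pos":[0.15,0.027,0.07],"rotation":[-0.048,0.056,0.358]},{"claw":0.03,"delta_pos":[0.19,0.035,0.09],"rotation":[-0.048,0.056,0.358]},{"claw":0.03,"delta_pos":[0.23,0.042,0.112],"rotation":[-0.048,0.056,0.358]},{"claw":0.03,"delta_pos":[0.265,0.049,0.13],"rotation":[-0.048,0.056,0.358]},{"claw":0.03,"delta_pos":[0.2938,0.054,0.146],"rotation":[-0.048,0.056,0.358]},{"claw":0.03,"delta_pos":[0.2938,0.054,0.146],"rotation":[-0.048,0.056,0.358]}]'
python3 - <<'E'
from plan import *
for n in('scene','top'):cv2.imwrite(f'pics/{n}10.png',manip.camera(n)[:,:,::-1])
crop('pics/scene10.png',200,80,180,135,4,'pics/s10c.png');crop('pics/top10.png',190,120,180,135,4,'pics/t10c.png')
s=manip.read_state();print(s['eef_pos'],s['joints'],s['wrist_force'],s['finger_gap']);rel(Tl+[0,0,150],Rl)
E
```

```text
clock: 17.95
eef_pos: [547.7, 60.6, 192.0]
eef_rot: [-3.139, -0.435, 1.068]
wrist_force: [0.1, -1.5, -0.9]
finger_gap: 37.1
[547.68548811  58.76345668 192.59982938] [-0.15771538  0.21312984  1.7223358   0.46246405  1.09719602  0.15512473] [-0.1352461  -0.22205961 -0.98039665] 37.09531792640079
dpos(m) [ 0.0004  0.0001 -0.0006] rot [-0.0015  0.001   0.0004]
```

View pics/s10c.png

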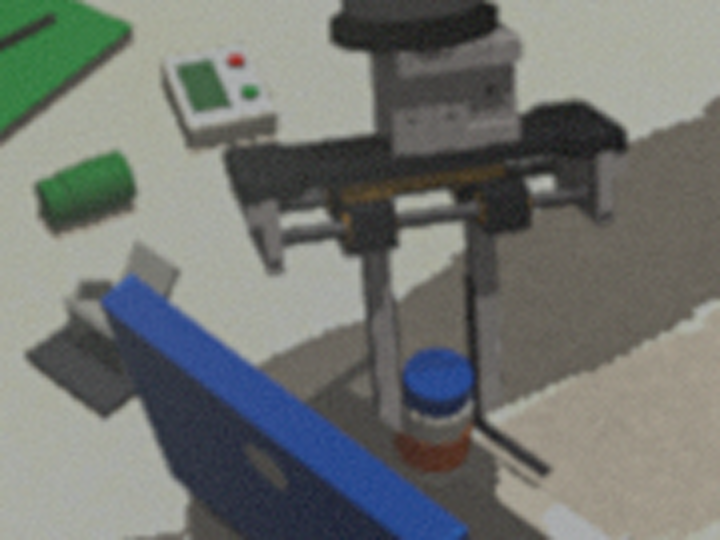

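View pics/t10c.png

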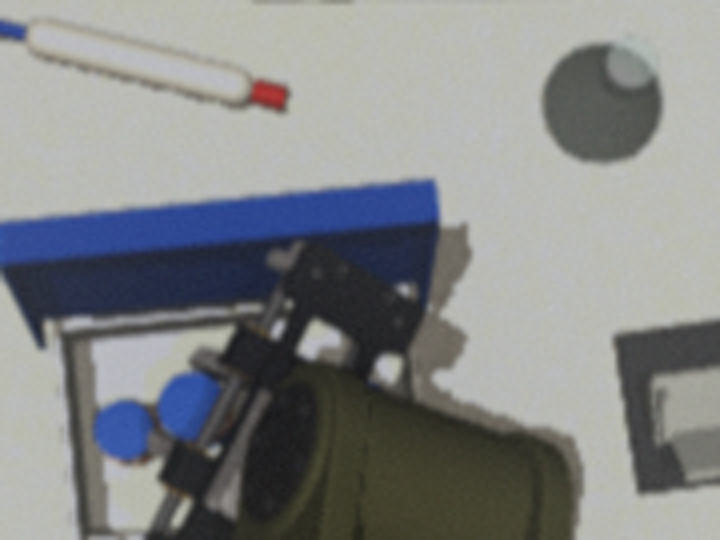

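```bash
cat > ov.py <<'E'
import sys
from plan import *
from jar import hull
def ov(tag,foot,ax=np.array([0,0,1.])):
    out=[]
    for n in('top','scene'):
        im=cv2.imread(f'pics/{n}{tag}.png');c=np.array(proj(n,foot+33*ax));x0,y0=(c-[32,30]).astype(int);S=6
        big=cv2.resize(im[y0:y0+60,x0:x0+66],None,fx=S,fy=S,interpolation=cv2.INTER_CUBIC)
        for h0,h1,R_,col in[(50,66,17.5,(0,255,255)),(0,50,19,(0,255,0))]:
            cv2.polylines(big,[np.int32((hull(n,foot,h0,h1,R_,ax)-[x0,y0]+.5)*S)],True,col,1)
        out.append(big)
    cv2.imwrite(f'pics/ov{tag}.png',np.hstack(out))
E
python3 - <<'E'
from ov import *
ov(10,np.array([545,53.6,155.5]))
E
```

```text
(no output)
```

View pics/ov10.png

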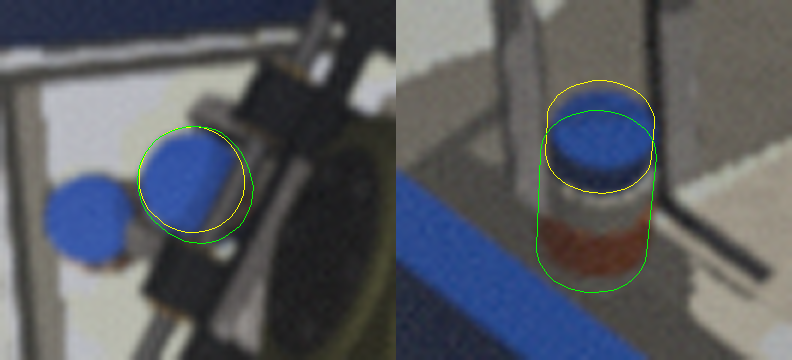

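```bash
python3 -m pendant '[{"claw":0.03,"delta_pos":[-0.0065,0,0.0136],"rotation":[0,0,0]},{"claw":0.03,"delta_pos":[-0.014,0,0.03],"rotation":[0,0,0]},{"claw":0.03,"delta_pos":[-0.021,0,0.0453],"rotation":[0,0,0]},{"claw":0.03,"delta_pos":[-0.0275,0,0.059],"rotation":[0,0,0]},{"claw":0.03,"delta_pos":[-0.034,0,0.0725],"rotation":[0,0,0]},{"claw":0.03,"delta_pos":[-0.034,0,0.0725],"rotation":[0,0,0]}]'
python3 - <<'E'
from ov import *
for n in('scene','top'):cv2.imwrite(f'pics/{n}11.png',manip.camera(n)[:,:,::-1])
crop('pics/scene11.png',200,80,180,135,4,'pics/s11c.png');crop('pics/top11.png',190,120,180,135,4,'pics/t11c.png')
s=manip.read_state();print(s['eef_pos'],s['wrist_force'],s['finger_gap']);rel(Tl,Rl)
ov(11,np.array([545,53.6,6+s['eef_pos'][2]-Tl[2]]))
E
```

```text
clock: 18.8
eef_pos: [547.0, 58.6, 111.3]
eef_rot: [-3.138, -0.435, 1.065]
wrist_force: [0.8, 0.6, -0.6]
finger_gap: 37.7
[547.69768538  58.58981166 112.80948575] [ 0.80730661  0.33277023 -0.39137393] 37.46105667730871
dpos(m) [-0.0291  0.0001  0.0631] rot [-0.0012  0.0008  0.0006]
```

View pics/s11c.png

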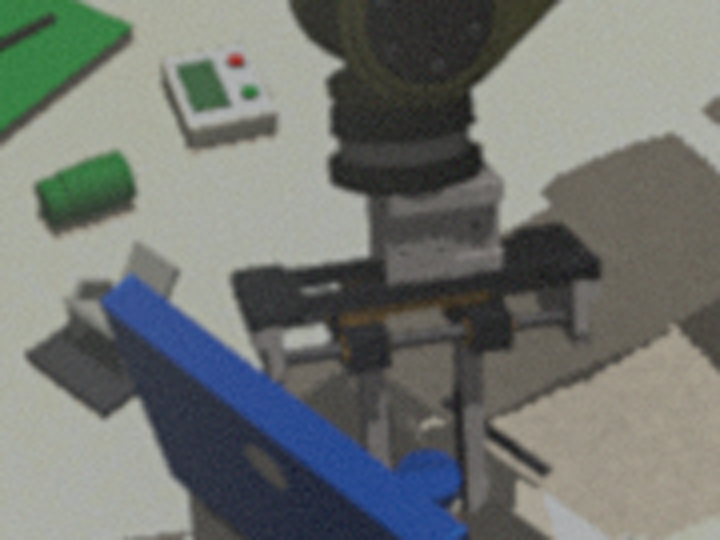

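View pics/t11c.png

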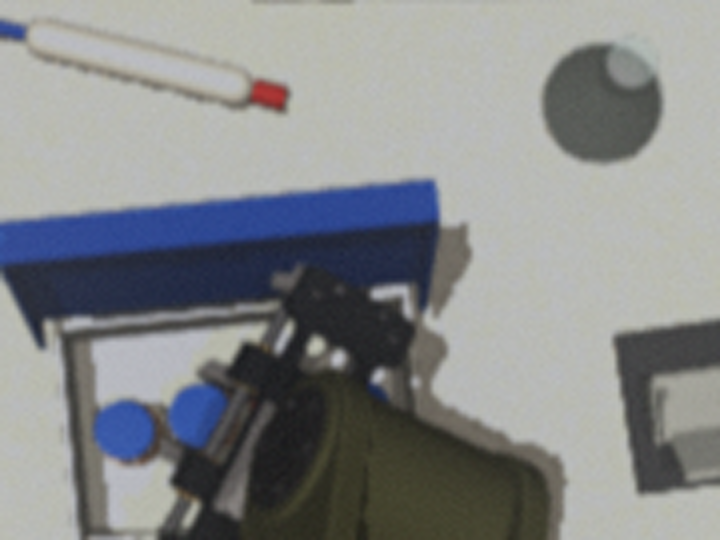

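View pics/ov11.png

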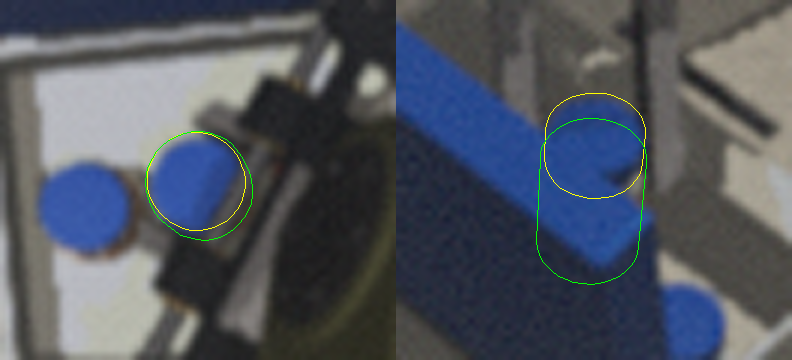

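```bash
python3 -m pendant '[{"claw":0.03,"delta_pos":[-0.005,0,0.011],"rotation":[0,0,0]},{"claw":0.03,"delta_pos":[-0.01,0,0.0215],"rotation":[0,0,0]},{"claw":0.03,"delta_pos":[-0.0145,0,0.0315],"rotation":[0,0,0]},{"claw":0.03,"delta_pos":[-0.0185,0,0.04],"rotation":[0,0,0]},{"claw":0.03,"delta_pos":[-0.0185,0,0.04],"rotation":[0,0,0]}]'
python3 - <<'E'
from ov import *
for n in('scene','top'):cv2.imwrite(f'pics/{n}12.png',manip.camera(n)[:,:,::-1])
crop('pics/scene12.png',200,80,180,135,4,'pics/s12c.png');crop('pics/top12.png',190,120,180,135,4,'pics/t12c.png')
s=manip.read_state();print(s['eef_pos'],s['wrist_force'],s['finger_gap']);rel(Tl,Rl)
E
```

```text
clock: 19.52
eef_pos: [547.3, 58.7, 67.9]
eef_rot: [-3.139, -0.435, 1.066]
wrist_force: [0.5, -0.3, -0.4]
finger_gap: 37.1
[547.81027583  58.67924061  68.85224049] [-0.2338959  -0.59412303  0.2053005 ] 37.05692357128432
dpos(m) [-0.0107  0.      0.0232] rot [-0.0012  0.0008  0.0006]
```

View pics/s12c.png

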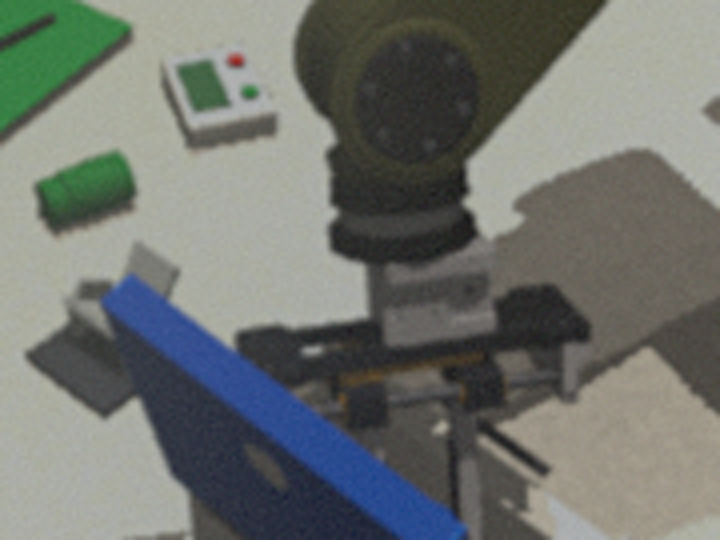

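View pics/t12c.png

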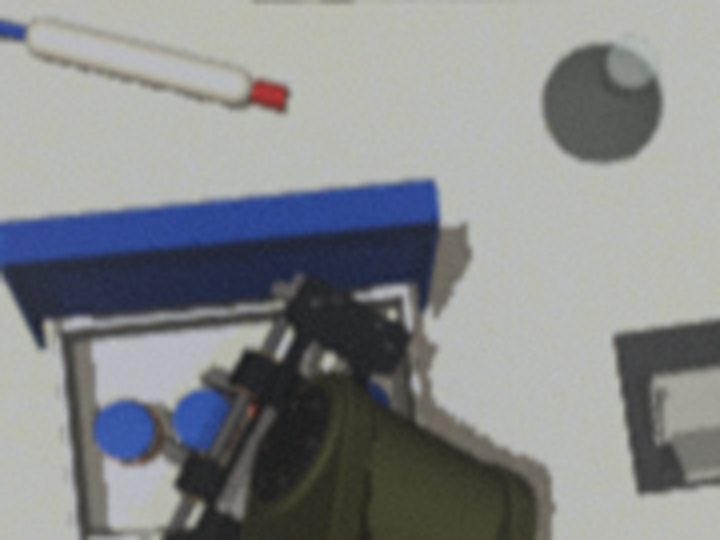

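```bash
python3 -m pendant '[{"claw":0.03,"delta_pos":[-0.0021,0,0.0045],"rotation":[0,0,0]},{"claw":0.03,"delta_pos":[-0.0042,0,0.009],"rotation":[0,0,0]},{"claw":0.03,"delta_pos":[-0.0063,0,0.0136],"rotation":[0,0,0]},{"claw":0.03,"delta_pos":[-0.0085,0,0.0181],"rotation":[0,0,0]},{"claw":0.03,"delta_pos":[-0.0085,0,0.0181],"rotation":[0,0,0]}]' | grep -E 'pos|force'
```

```text
eef_pos: [547.6, 58.6, 48.4]
wrist_force: [0.5, 0.4, -1.5]
```

```bash
python3 -m pendant '[{"claw":0.03,"delta_pos":[-0.0004,0,0.0009],"rotation":[0,0,0]},{"claw":0.03,"delta_pos":[-0.0008,0,0.0018],"rotation":[0,0,0]},{"claw":0.03,"delta_pos":[-0.0008,0,0.0018],"rotation":[0,0,0]}]' | grep -E 'pos|force'
```

```text
eef_pos: [547.6, 58.7, 46.4]
wrist_force: [-0.3, -0.1, -0.7]
```

```bash
python3 -m pendant '[{"claw":0.03,"delta_pos":[-0.0003,0,0.0007],"rotation":[0,0,0]},{"claw":0.03,"delta_pos":[-0.0006,0,0.0013],"rotation":[0,0,0]},{"claw":0.03,"delta_pos":[-0.0006,0,0.0013],"rotation":[0,0,0]}]' | grep -E 'pos|force'
```

```text
eef_pos: [547.8, 58.8, 45.5]
wrist_force: [-1.8, -0.3, 6.1]
```

```bash
python3 -m pendant '[{"claw":0.03,"delta_pos":[-0.0003,0,0.0007],"rotation":[0,0,0]},{"claw":0.03,"delta_pos":[-0.0004,0,0.0009],"rotation":[0,0,0]},{"claw":0.03,"delta_pos":[-0.0004,0,0.0009],"rotation":[0,0,0]}]' | grep -E 'pos|force'
```

```text
eef_pos: [548.0, 58.9, 45.5]
wrist_force: [-6.1, -1.9, 12.6]
```

```bash
python3 - <<'E'
from ov import *
for n in('scene','top'):cv2.imwrite(f'pics/{n}13.png',manip.camera(n)[:,:,::-1])
crop('pics/top13.png',200,190,110,80,7,'pics/t13c.png')
s=manip.read_state();print(s['eef_pos'],s['wrist_force'],s['finger_gap'])
ov(13,np.array([545,53.6,6]))
im=cv2.imread('pics/ov13.png');cv2.imwrite('pics/ov13.png',im[:,:396])
E
```

```text
[547.97545407  58.86770947  45.44997446] [-5.95460552 -1.96582283 12.18538213] 37.34761881799477
```

View pics/t13c.png

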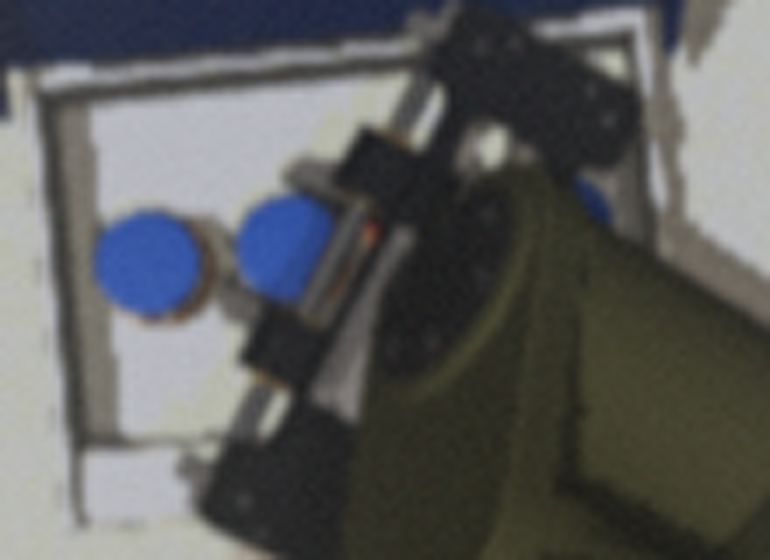

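View pics/ov13.png

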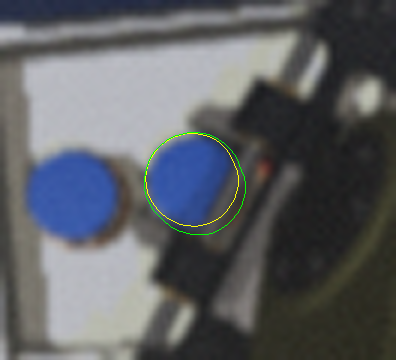

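```bash
python3 -m pendant '[{"claw":0.03,"delta_pos":[0,0,-0.0003],"rotation":[0,0,0]},{"claw":0.03,"delta_pos":[0,0,-0.0003],"rotation":[0,0,0]}]' | grep -E 'pos|force'
python3 -m pendant '[{"claw":0.038,"delta_pos":[0,0,0],"rotation":[0,0,0]},{"claw":0.040,"delta_pos":[0,0,0],"rotation":[0,0,0]},{"claw":0.042,"delta_pos":[0,0,0],"rotation":[0,0,0]},{"claw":0.046,"delta_pos":[0,0,0],"rotation":[0,0,0]},{"claw":0.046,"delta_pos":[0,0,0],"rotation":[0,0,0]},{"claw":0.046,"delta_pos":[0,0,0],"rotation":[0,0,0]}]'
python3 - <<'E'
from ov import *
for n in('scene','top'):cv2.imwrite(f'pics/{n}14.png',manip.camera(n)[:,:,::-1])
crop('pics/top14.png',200,190,110,80,7,'pics/t14c.png')
s=manip.read_state();print(s['eef_pos'],s['wrist_force'],s['finger_gap'])
E
```

```text
eef_pos: [548.0, 58.7, 45.7]
wrist_force: [0.1, -0.3, -0.8]
clock: 22.48
eef_pos: [547.9, 58.7, 45.7]
eef_rot: [-3.141, -0.437, 1.067]
wrist_force: [-0.0, -0.5, 0.7]
finger_gap: 45.9
[547.95353056  58.71845895  45.70516217] [ 0.0243105   0.33197819 -0.76418158] 46.15466946369256
```

View pics/t14c.png

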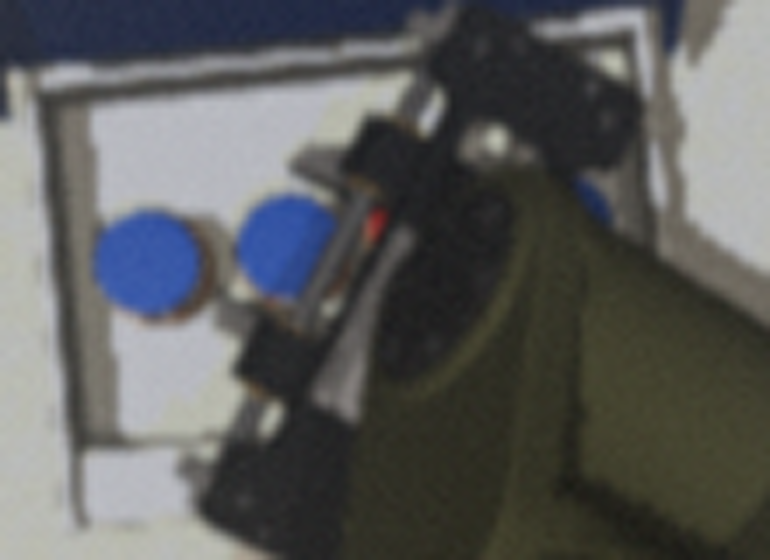

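```bash
python3 -m pendant '[{"claw":0.046,"delta_pos":[0,0,-0.008],"rotation":[0,0,0]},{"claw":0.046,"delta_pos":[0,0,-0.02],"rotation":[0,0,0]},{"claw":0.046,"delta_pos":[0,0,-0.035],"rotation":[0,0,0]},{"claw":0.046,"delta_pos":[0,0,-0.06],"rotation":[0,0,0]},{"claw":0.046,"delta_pos":[0,0,-0.1],"rotation":[0,0,0]},{"claw":0.046,"delta_pos":[0,0,-0.15],"rotation":[0,0,0]},{"claw":0.046,"delta_pos":[0,0,-0.18],"rotation":[0,0,0]},{"claw":0.046,"delta_pos":[0,0,-0.18],"rotation":[0,0,0]}]'
python3 - <<'E'
from plan import *
rel([400,-150,300],Rl)
E
```

```text
clock: 23.58
eef_pos: [511.7, -9.0, 211.3]
eef_rot: [3.137, -0.437, 1.068]
wrist_force: [-0.6, 0.4, 0.1]
finger_gap: 45.8
dpos(m) [-0.1231 -0.0292 -0.1556] rot [ 0.0034 -0.0011  0.0015]
```

```bash
python3 -m pendant '[{"claw":0.046,"delta_pos":[-0.03,-0.007,-0.04],"rotation":[0,0,0]},{"claw":0.046,"delta_pos":[-0.06,-0.015,-0.08],"rotation":[0,0,0]},{"claw":0.046,"delta_pos":[-0.09,-0.022,-0.12],"rotation":[0,0,0]},{"claw":0.046,"delta_pos":[-0.16,-0.04,-0.17],"rotation":[0,0,0]},{"claw":0.046,"delta_pos":[-0.21,-0.05,-0.19],"rotation":[0,0,0]},{"claw":0.046,"delta_pos":[-0.21,-0.05,-0.19],"rotation":[0,0,0]},{"claw":0.046,"delta_pos":[-0.21,-0.05,-0.19],"rotation":[0,0,0]},{"claw":0.046,"delta_pos":[-0.21,-0.05,-0.19],"rotation":[0,0,0]}]'
python3 - <<'E'
from ov import *
for n in('scene','top'):cv2.imwrite(f'pics/{n}15.png',manip.camera(n)[:,:,::-1])
crop('pics/top15.png',190,170,110,100,7,'pics/t15c.png')
im=cv2.imread('pics/top15.png').astype(int);B,R=im[:,:,0],im[:,:,2]
for nm,m,b in [('L',B>R+60,(211,232,216,238)),('jar',B>R+60,(233,252,213,236)),('red',R>B+60,(250,272,213,233)),('R',B>R+60,(270,292,212,232))]:
    k=np.zeros_like(m);k[b[2]:b[3],b[0]:b[1]]=m[b[2]:b[3],b[0]:b[1]];ys,xs=np.nonzero(k);print(nm,xs.mean().round(1),ys.mean().round(1),len(xs),np.round(atz('top',xs.mean(),ys.mean(),72),1))
E
```

```text
clock: 24.58
eef_pos: [337.1, -220.9, 293.9]
eef_rot: [3.138, -0.438, 1.068]
wrist_force: [0.2, 0.7, -0.0]
finger_gap: 46.0
L 220.5 227.0 155 [539.9  99.6  72. ]
jar 240.8 224.7 153 [544.   52.8  72. ]
red 259.7 222.6 166 [547.9   9.1  72. ]
R 279.7 221.7 151 [548.7 -37.1  72. ]
```

View pics/t15c.png

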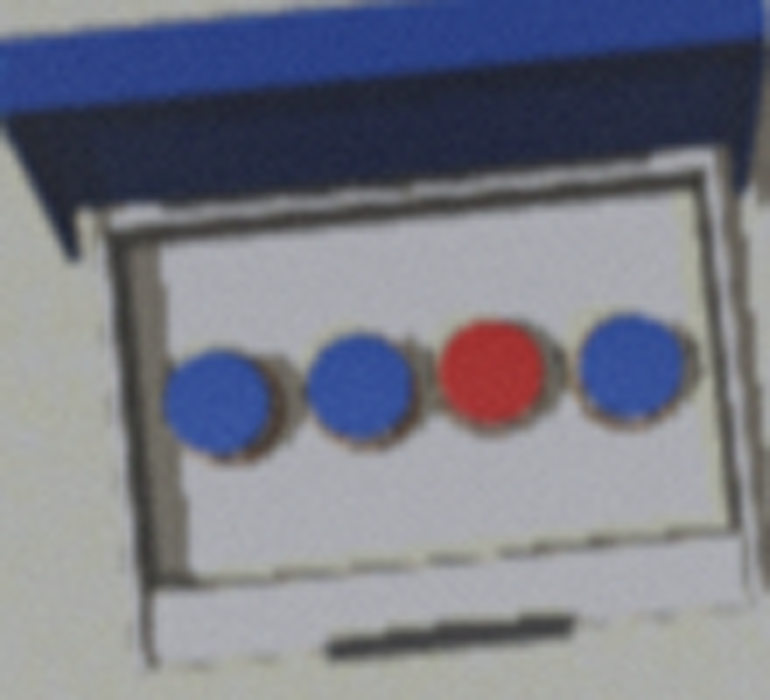

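View pics/scene15.png

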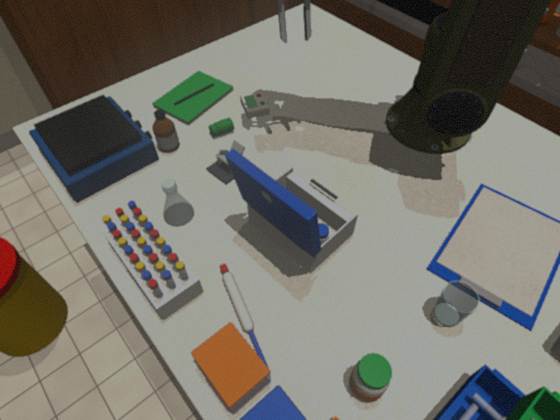

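```bash
python3 - <<'E'
from cell import manip
print(abs(manip.read_state()['qd']).max(),manip.sign_off())
E
```

```text
the job is handed in; nothing more can be done
0.0043763661730063744 None
```

The job is handed in at about 25 s of the 58 s allowed. The lid is open and the jar stands upright on the blue dot. `sign_off` gave no verdict, so everything below comes from my own readings.

**Lid:** I pressed the dot slowly to about 10 N. The buffer came about 8 mm down. I then rode the lid up at under 1 rad/s to about 1.3 rad and let it finish opening on its own. It looks fully open in both cameras, but I did not measure its angle.

**Jar:** I took it out along its own axis with the hand tilted, so that the gripper would clear the lid and the neighbouring jars. I lowered it until it touched the floor and opened the fingers only after the force had dropped to about zero. The peak force on touching down was about 13 N.

**Last checks:**
- **Jar position:** its cap is within about 2 mm of the measured blue dot, and it looks upright.
- **Row jars:** the other three moved by 0.2 mm or less.
- **Other things on the bench:** the beaker, flask, amber bottle and tub look unmoved in the last picture; I did not measure them.
- **Robot:** it is clear of everything and at rest.

**Disagreements:**
- Touchdown came about 2 mm higher than I had computed, which I put down to an error in the grip height.
- The caps looked about 10% smaller in the pictures than the size I projected for them; their centres agreed to about 1 mm where the whole cap was visible.

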